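Put the draining basket away on the hook inside the low rack

TASK

First clear the way: stand the steel canister from in front of the roofed rack upright on the round tray, near its middle, and let go of it. Then lift the draining basket off the open stand's deep hook and hang it by its loop on the hook inside the low roofed rack, handle pointing out, and let go so that it hangs there at rest. Leave everything else where it stands.

Things in the scene. Friction and masses are not known exactly. Their poses are not given: they have to be found in the camera images.
- basket_mid (a point): Centre of the draining basket's box: perforated sheet steel, 85 mm long (x), 90 wide (y), 52 tall, open on top; 0.2 kg. Axes: x from its handle to its hanging loop, z up when level. At the start it hangs by the loop on the open stand's hook, its far wall leaning on the stand's lower bar, so the handle droops about 6 degrees.
- basket_grip (a point): Centre of the basket's black handle, a straight level bar 14 mm wide (y), 20 mm tall (z), 110 mm long (x), running from the near wall towards the robot; it ends 33 mm to -x of this point; the near wall is 76.5 mm and the far wall 161.5 mm to +x. The basket's underside is 55 mm below. Same axes as basket_mid. Hung in the rack, it lies about 72 mm outside the front bar.
- basket_loop (a point): Centre of the crossbar of the basket's hanging loop, 160 mm ahead (x) of and 67 mm above (z) basket_grip; same axes. The loop is an arch of 8 mm steel wire at the far wall, its crossbar 70 mm above the rim; the opening is 38 mm wide (y) and 66 mm high. The crossbar runs along y and is what lies in the hook.
- stand_hook (a point): Seat of the open stand's hook (dark base plate, two posts, 206 mm high, no roof): where the crossbar's centre lies when hung. Axes: x from the robot's side to the rear rail (22.5 mm on), z up. Hook: 8 mm rod, from the rail 30 mm towards -x, its centre 8 mm below the seat, then turned up. A lower bar, its front 10.5 mm to +x and its centre 97 mm below, stops the basket's wall.
- stand_tip (a point): Top of the upturned, slightly outward-leaning end of the stand's hook: 13.5 mm to -x of and 32 mm above the seat; same axes as stand_hook. The crossbar's centre must be 36 to 58 mm above the seat (basket level) while the hook passes through the loop: lower and it meets the tip, higher and the basket's rim meets the hook from below.
- rack_hook (a point): Seat of the hook deep inside the low rack, a roofed wire frame 200 mm wide on four legs, open towards -x, with two upturned shot glasses on top. Hook, tip, rails, heights and axes are the same as the stand's. The seat is 162 mm above the table, and the roof's bars have their undersides 69 mm above the seat.
- rack_front (a point): Middle of the rack's lowered front bar (8 mm thick), 87.5 mm to -x of and 47 mm above rack_hook; same axes. The basket goes in under it, so the loop's top must stay less than 43 mm above the seat there and can rise behind it. Front legs: clear width 186 mm.
- canister_mid (a point): Centre of the closed steel canister, an upright cylinder 57 mm across and 110 mm tall, 0.25 kg, standing on the table in front of the rack's opening, in the basket's way. Its underside is 55 mm below this point.
- tray_mid (a point): Centre of the upper face of the flat round steel tray, 5 mm above the table, 170 mm across, with a 10 mm high edge wire; fixed to the table, near the middle in front of the robot.
- mug: Bystander: white ceramic mug, 76 mm wide, 85 mm tall, between the two hook frames. Origin at the centre of its underside.
- tumbler: Bystander: drinking glass, 66 mm wide, 85 mm tall, at the left beside the hook frame. Origin at the centre of its underside.
- jug: Bystander: steel jug with a side handle, 90 mm wide, 130 mm tall, at the right. Origin at the centre of its underside.
- bowl: Bystander: glass bowl, 120 mm wide, 50 mm tall, at the left. Origin at the centre of its underside.

How it is judged:
By the outcome, as a careful person would: the job done as asked, in the order asked, and still so for the second after the job is handed in, with the robot touching nothing.
It also fails if it takes over 67 s, if anything falls off the work surface, if the arm or the gripper's body presses on something with over 40 N, if the wrist force passes 120 N, or if a joint passes its speed limit or range.

ROBOT

A 6-joint arm with a two-finger parallel gripper is mounted at the origin on the work surface. World frame = base frame: x ahead of the robot, y to its left, z up, the work surface at z = 0. Lengths are in m, angles in rad, forces in N, time in s.
With the tool pointing down it reaches from about 0.25 to 0.775 m from the base axis. Payload 4 kg.
Tool frame: the origin (TCP) lies at the very end of the fingers, on their centre line; the grasp point (between the pads) lies 19 mm behind it; y points along the fingers, x is the direction in which the jaws open and shut, and the axes are right-handed (so a half turn about y gives the same grasp; the last joint's range is limited). The gripper opens to 94 mm and grips with 3 to 60 N. Pads are 16 mm wide; open, the fingers measure 119 mm over their backs; the gripper's body (75 mm by 177 mm) begins 78 mm behind the grasp point.
Start: joints at [1.122, 0.087, 1.371, -0, 1.684, -0.103], TCP at [0.186, 0.517, 0.206] pointing down, gripper open.
Joint ranges: [-3.1, 3.1], [-0.76, 2.03], [0.27, 2.55], [-1.08, 4.22], [0.17, 2.65], [-2.57, 2.57]. Speed limits (rad/s): [2.79, 2.79, 3.14, 3.14, 3.14, 3.14].

INTERFACE

Orientations are given as [roll, pitch, yaw] about the fixed x, y, z axes, in that order (R = Rz(yaw) Ry(pitch) Rx(roll)).
In Python, from bench import robot gives the robot as it stands.
- The arm moves only by the shell command python3 -m handwheel 'ROWS' [OPENING]. ROWS is JSON, a list of rows, each an object with "delta_pos": the shift along the tool's x, y, z in mm, a list of three; "yaw": the turn about the tool's y in rad. A call has 1 to 12 rows; each row is the pose to reach, as a shift and turn from the pose commanded when the call began, along the tool's axes at that moment; what a row does not reach only later rows make up. A row lasts 1/10 s, in which the tool goes at most 50 mm and 8.59 degrees, less where a joint would pass 70% of its speed; a pose out of reach is approached as far as the arm can. A call with a gripper value outside its range is refused whole. OPENING is the closure in counts, from 0 (fully open) to 255 (shut), set as the call begins (- or left out, the last holds). The fingers move at their own pace and stop on an object; the grip force is fixed at half the most. Time passes only in rows, so rows that repeat a pose let the fingers close. It gives the time, the measured TCP pose, the force and the opening at its end, in the units of the state.
- robot.get_obs(): the state, without advancing time (a new reading comes with each control period).
- robot.snapshot(name): name is "scene" or "top"; returns a dict with "image" (400x640x3 uint8, red, green, blue), "fx", "fy", "cx", "cy" (pixels), "rvec" (rotation vector, rad) and "tvec" (3), from world to camera coordinates, as OpenCV has them. Camera axes: x right, y down, z forward; pixel columns grow to the right and rows downward; lengths in m; the calibration is good to about 2 mm. A picture is of the moment at which its call begins. There is no depth.
- robot.close_job(): hands the job in, once; it reports no verdict.
The state is a dict: "time": time; "joint_positions": joint angles; "qvel": joint speeds; "joint_torque": joint torques, N m; "tool_pos": TCP position; "ee_rot": TCP orientation; "wrist_force": force on the tool from outside, world axes, zero at the start; "wrist_torque": the same for the moment, N m; "width": finger opening in m.
Only numpy, scipy, OpenCV 4.12 (cv2) and the standard library are available. Lean on these libraries where they do the work, as an engineer would, in place of code of your own. Each camera call takes 0.05 s, during which the arm holds its last target.

## Working session

There is one attempt and no reset: what is moved stays moved. The work goes in short steps, Python scripts to look and compute and a shell command to move; the robot and the scene stay as the last step left them, time stands still between calls to the robot, and variables do not carry over. Pictures are saved under pics/ and viewed, and the job is handed in when it is done.

```bash
ls; mkdir -p pics
python3 - <<'E'
from bench import robot
import cv2,json
o=robot.get_obs()
print(o)
for n in("scene","top"):
    s=robot.snapshot(n); cv2.imwrite(f"pics/{n}0.png",s["image"][:,:,::-1]); print({k:v for k,v in s.items() if k!="image"})
E
```

```text
pics
{'time': 0.0, 'joint_positions': array([ 1.12188786e+00,  8.79476819e-02,  1.37220451e+00, -2.35907130e-05,
        1.68356965e+00, -1.03087864e-01]), 'qvel': array([ 0.00058273, -0.0014078 ,  0.00055071, -0.00050762,  0.00106017,
       -0.00150696]), 'joint_torque': array([-9.06901078e-04, -3.40191114e+01, -3.02424932e+01,  7.17733777e-02,
        3.32666491e-02, -1.55060884e-04]), 'tool_pos': array([0.18621008, 0.51696201, 0.20433339]), 'ee_rot': array([-1.57060054,  0.0021203 ,  1.2249733 ]), 'wrist_force': array([ 0.1013669 , -0.11221014,  0.02293608]), 'wrist_torque': array([0.01765748, 0.0382074 , 0.02335779]), 'width': 0.09354075712664439}
{'fx': 423.899171156672, 'fy': 423.899171156672, 'cx': 320.14446848163266, 'cy': 205.07132215895794, 'rvec': array([ 1.72172892,  1.69504208, -0.79674691]), 'tvec': array([-1.24892684e-03, -2.45544701e-01,  1.69920103e+00])}
{'fx': 434.2345824145701, 'fy': 434.2345824145701, 'cx': 317.2715740185807, 'cy': 198.67467661772895, 'rvec': array([ 2.1385721 , -2.16097427,  0.17424956]), 'tvec': array([0.00438444, 0.52408051, 1.7111182 ])}
```

View pics/scene0.png

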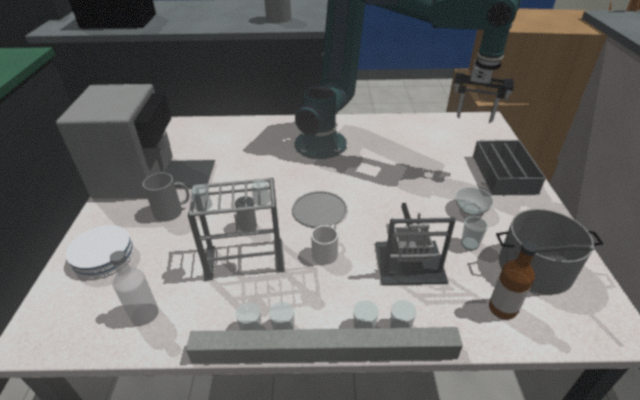

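View pics/top0.png

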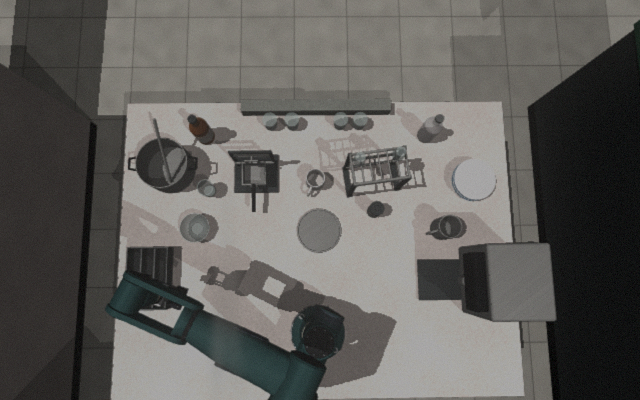

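```bash
cat > h.py <<'E'
import cv2,numpy as np
def crop(src,dst,x0,y0,x1,y1,k):
    im=cv2.imread(src)[y0:y1,x0:x1]; im=cv2.resize(im,None,fx=k,fy=k,interpolation=cv2.INTER_CUBIC)
    im=cv2.convertScaleAbs(im,alpha=1.3,beta=15)
    for x in range((x0+9)//10*10,x1,10):
        cv2.line(im,((x-x0)*k,0),((x-x0)*k,6 if x%50 else 14),(0,0,255),1)
        if x%20==0: cv2.putText(im,str(x),((x-x0)*k-10,22),0,.35,(0,0,255),1)
    for y in range((y0+9)//10*10,y1,10):
        cv2.line(im,(0,(y-y0)*k),(6,(y-y0)*k),(0,0,255),1)
        if y%20==0: cv2.putText(im,str(y),(8,(y-y0)*k+4),0,.35,(0,0,255),1)
    cv2.imwrite(dst,im)
C={"scene":dict(f=423.899171156672,cx=320.14446848163266,cy=205.07132215895794,r=[ 1.72172892,  1.69504208, -0.79674691],t=[-1.24892684e-03, -2.45544701e-01,  1.69920103e+00]),
"top":dict(f=434.2345824145701,cx=317.2715740185807,cy=198.67467661772895,r=[ 2.1385721 , -2.16097427,  0.17424956],t=[0.00438444, 0.52408051, 1.7111182 ])}
for c in C.values():
    c["R"]=cv2.Rodrigues(np.array(c["r"]))[0]; c["t"]=np.array(c["t"]); c["K"]=np.array([[c["f"],0,c["cx"]],[0,c["f"],c["cy"]],[0,0,1]]); c["P"]=c["K"]@np.c_[c["R"],c["t"]]
def onz(cam,u,v,z):
    c=C[cam]; d=c["R"].T@np.linalg.inv(c["K"])@np.array([u,v,1.]); o=-c["R"].T@c["t"]; return o+d*(z-o[2])/d[2]
def tri(ps,pt):
    X=cv2.triangulatePoints(C["scene"]["P"],C["top"]["P"],np.array(ps,float).reshape(2,1),np.array(pt,float).reshape(2,1)); return (X[:3]/X[3]).ravel()
def proj(cam,X):
    q=C[cam]["P"]@np.append(X,1); return q[:2]/q[2]
E
python3 - <<'E'
from h import *
crop("pics/scene0.png","pics/s_rack.png",160,165,300,295,5)
crop("pics/scene0.png","pics/s_stand.png",340,180,480,300,5)
crop("pics/top0.png","pics/t_rack.png",290,100,440,220,5)
crop("pics/top0.png","pics/t_stand.png",170,130,310,250,5)
E
```

```text
(no output)
```

View pics/s_rack.png

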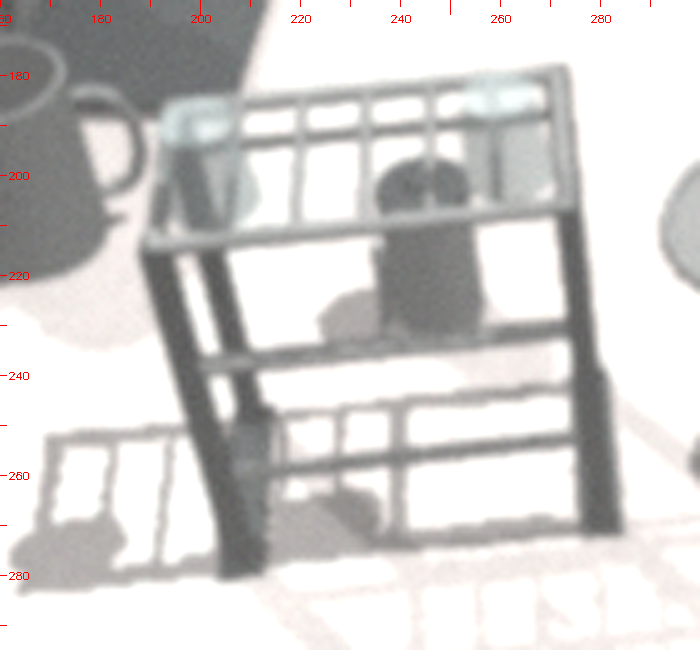

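View pics/s_stand.png

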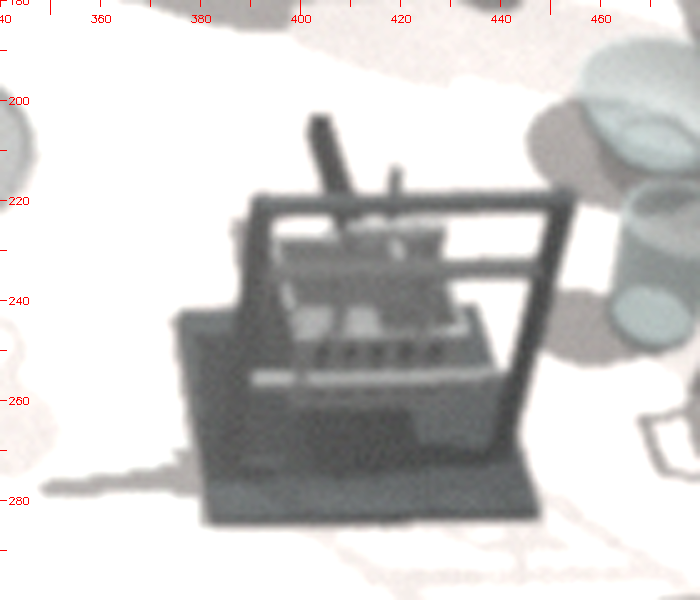

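View pics/t_rack.png

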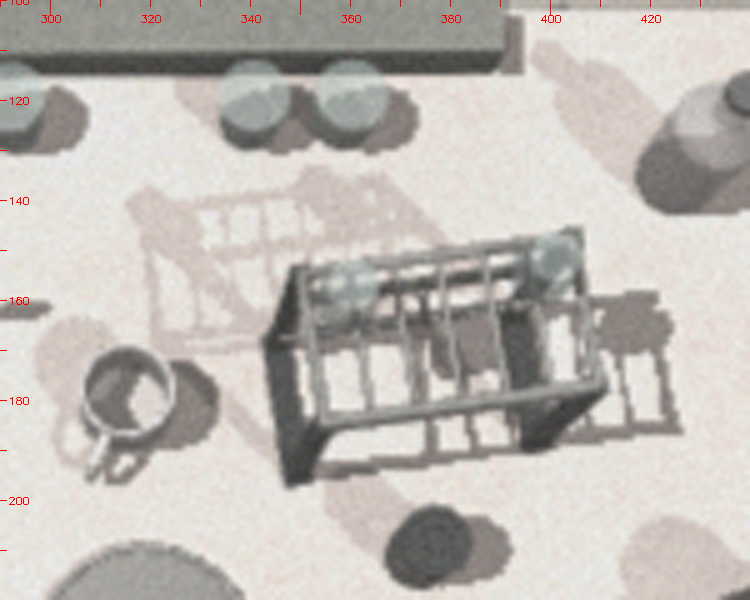

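View pics/t_stand.png

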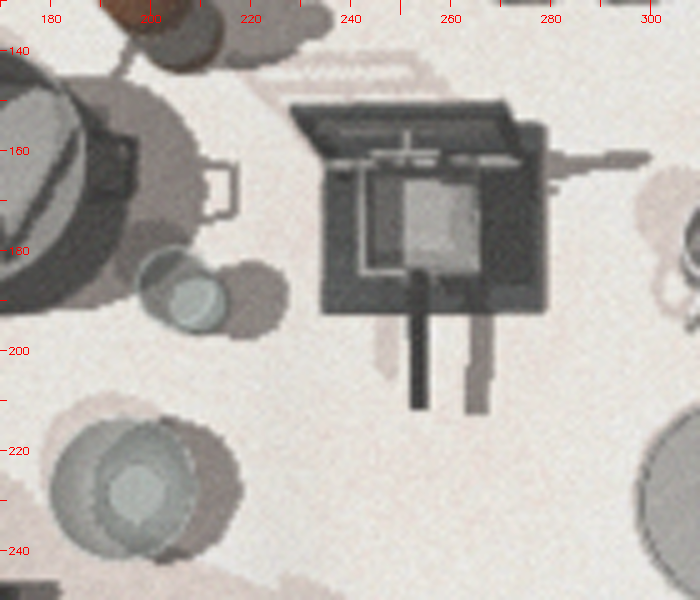

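Run:
```python
from h import *
np.set_printoptions(precision=4,suppress=True)
print("rack roof")
for a,b in [((273.5,207),(349.5,153.5)),((189.5,213),(406.5,147)),((272,179.5),(354,184.5)),((194.5,186),(410.5,177))]: print(tri(a,b))
# stand top corners
print("stand top");
for a,b in [((393,220),(270.5,150.5)),((453,219),(228.5,151))]: print(tri(a,b))
print("handle end",tri((404,203.5),(253.3,211)))
print("hooktip",tri((419,213.5),(251.5,156)), onz("scene",419,213.5,.194))
# canister top, tray
print("can",onz("top",376.3,208,.11),onz("scene",244.5,199.8,.11))
im=cv2.imread("pics/top0.png")
print("tray",onz("top",319.3,230,.005),onz("scene",319.5,209.5,.005))
crop("pics/scene0.png","pics/s_mid.png",230,175,360,275,6)
crop("pics/top0.png","pics/t_mid.png",290,190,400,260,7)
```

```text
rack roof
[ 0.6597 -0.1174  0.2346]
[ 0.6807 -0.3223  0.2381]
[ 0.5452 -0.1306  0.2335]
[ 0.5701 -0.3337  0.2351]
stand top
[0.6815 0.1746 0.2048]
[0.6805 0.3266 0.2042]
handle end [0.4718 0.2513 0.0797]
hooktip [0.6607 0.2434 0.2064] [0.6468 0.2493 0.194 ]
can [ 0.4749 -0.2275  0.11  ] [ 0.4788 -0.2276  0.11  ]
tray [ 0.4003 -0.0083  0.005 ] [ 0.4073 -0.0048  0.005 ]
```

View pics/s_mid.png

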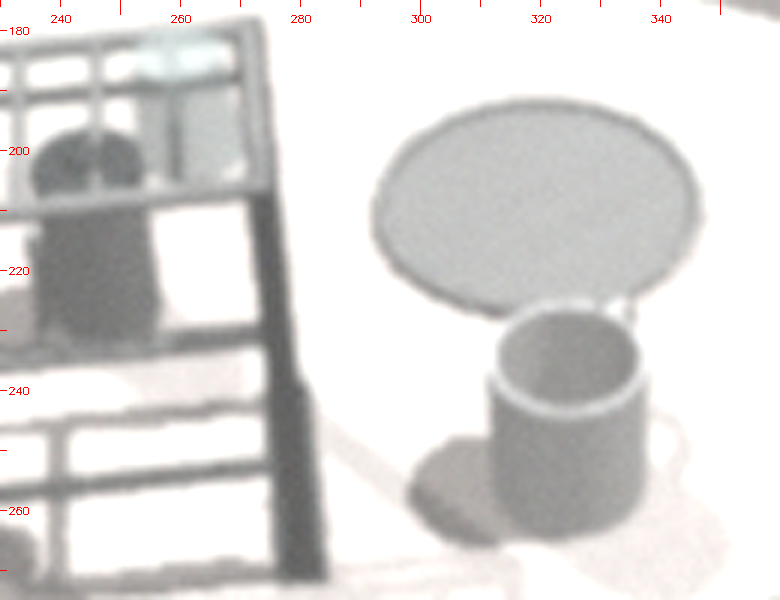

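View pics/t_mid.png

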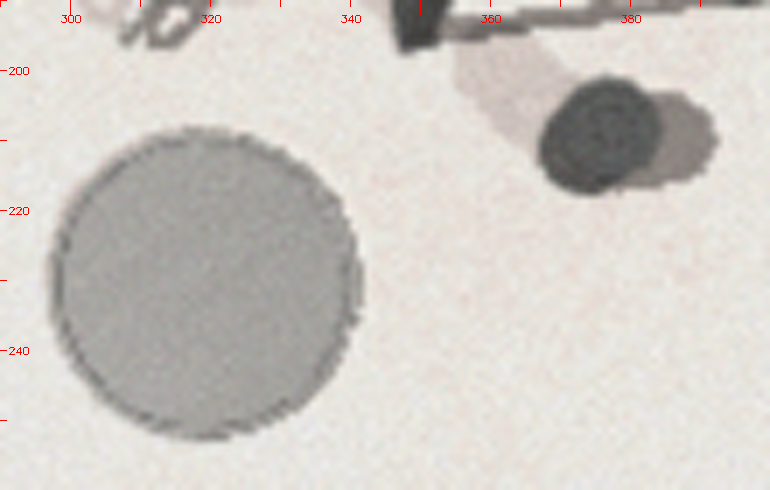

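```bash
cat > ov.py <<'E'
from h import *
import sys
def frame(x,y,yaw):
    c,s=np.cos(yaw),np.sin(yaw)
    return lambda p:np.array([x+c*p[0]-s*p[1],y+s*p[0]+c*p[1],p[2]])
def lines_rack(hx,hy,yaw):
    T=frame(hx,hy,yaw); w=.097
    L=[]
    for x,z in [(.0225,.154),(.0225,.065),(.0225,.235),(-.0875,.209),(-.0875,.235)]: L.append((T((x,-w,z)),T((x,w,z))))
    for s in(-w,w):
        L.append((T((-.0875,s,.235)),T((.0225,s,.235))))
        for x in(-.0875,.0225): L.append((T((x,s,0)),T((x,s,.235))))
    L+=hook(T); return L
def hook(T): return [(T((.0225,0,.154)),T((-.0075,0,.154))),(T((-.0075,0,.154)),T((-.0135,0,.194))),(T((0,-.019,.162)),T((0,.019,.162)))]
def lines_stand(hx,hy,yaw,w=.075):
    T=frame(hx,hy,yaw); L=[]
    for z in(.202,.154,.065): L.append((T((.0225,-w,z)),T((.0225,w,z))))
    for s in(-w,w): L.append((T((.0225,s,0)),T((.0225,s,.206))))
    return L+hook(T)
def basket(T,pitch):  # T world frame at loop centre origin; pitch handle droop
    c,s=np.cos(pitch),np.sin(pitch)
    def B(p): # rel to grip
        q=np.array(p)-np.array([.160,0,.067]); return np.array([c*q[0]-s*q[2],q[1],s*q[0]+c*q[2]])
    L=[]; 
    for z in(-.055,-.003):
        P=[(.0765,-.045,z),(.0765,.045,z),(.1615,.045,z),(.1615,-.045,z)]
        for i in range(4): L.append((P[i],P[(i+1)%4]))
    for y in(-.007,.007): L.append(((-.033,y,.01),(.0765,y,.01)))
    L.append(((-.033,-.007,.01),(-.033,.007,.01)))
    P=[(.16,-.023,-.003),(.16,-.023,.067),(.16,.023,.067),(.16,.023,-.003)]
    for i in range(3): L.append((P[i],P[i+1]))
    return [(T(B(a)),T(B(b))) for a,b in L]
def circ(x,y,z,r): 
    P=[np.array([x+r*np.cos(a),y+r*np.sin(a),z]) for a in np.linspace(0,2*np.pi,25)]
    return list(zip(P[:-1],P[1:]))
def draw(src,dst,cam,box,k,L):
    x0,y0,x1,y1=box
    im=cv2.imread(src)[y0:y1,x0:x1]; im=cv2.resize(im,None,fx=k,fy=k,interpolation=cv2.INTER_CUBIC); im=cv2.convertScaleAbs(im,alpha=1.3,beta=15)
    for l,col in L:
        for a,b in l:
            p=[tuple(int(round(v)) for v in ((proj(cam,q)+.5-[x0,y0])*k)) for q in(a,b)]
            cv2.line(im,p[0],p[1],col,1,cv2.LINE_AA)
    return im
E
python3 - <<'E'
from ov import *
r=lines_rack(.6463,-.2225,np.radians(6.3))
s=lines_stand(.6585,.2506,0)
b=basket(frame(.6585,.2506,0),np.radians(6))
c=circ(.476,-.2275,.11,.0285)+circ(.476,-.2275,0,.0285); t=circ(.402,-.0065,.005,.085)
L=[(r,(0,0,255)),(s,(0,200,0)),(b,(255,0,0)),(c,(255,0,255)),(t,(0,140,255))]
a=draw("pics/scene0.png",0,"scene",(165,165,365,290),4,L); cv2.imwrite("pics/o1.png",a)
a=draw("pics/top0.png",0,"top",(295,135,425,260),5,L); cv2.imwrite("pics/o2.png",a)
a=draw("pics/scene0.png",0,"scene",(365,190,475,295),5,L); b=draw("pics/top0.png",0,"top",(215,130,295,220),6,L)
cv2.imwrite("pics/o3.png",a);cv2.imwrite("pics/o4.png",b)
E
```

```text
(no output)
```

View pics/o1.png

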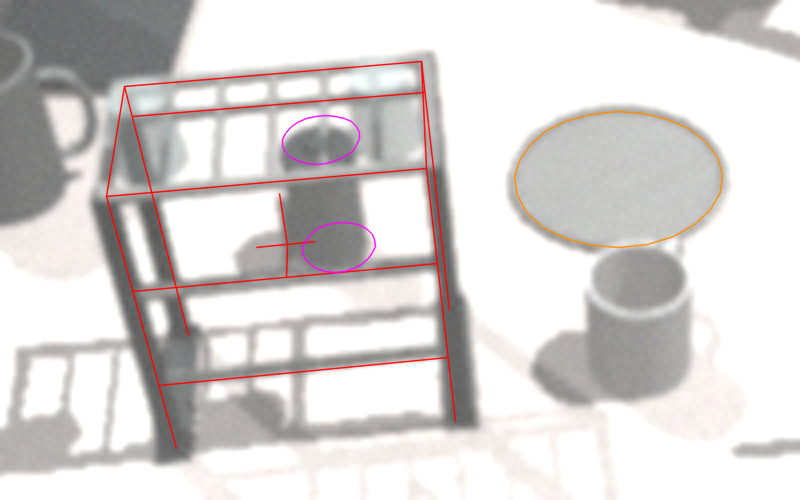

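View pics/o2.png

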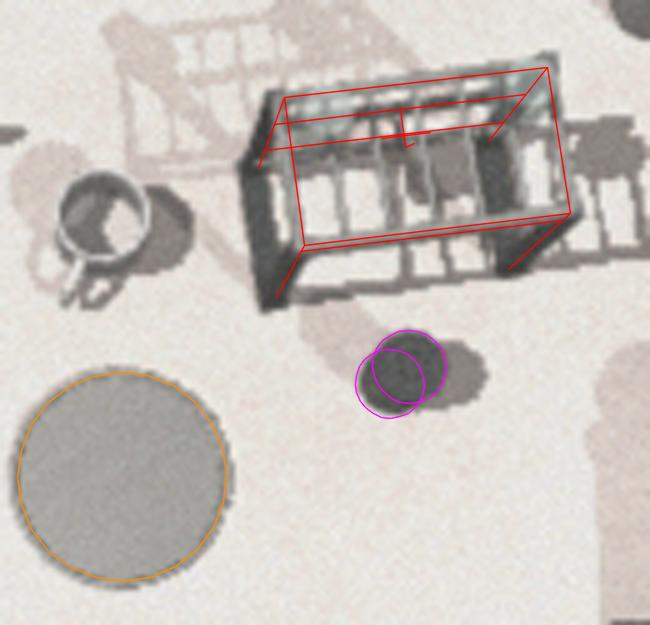

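View pics/o3.png

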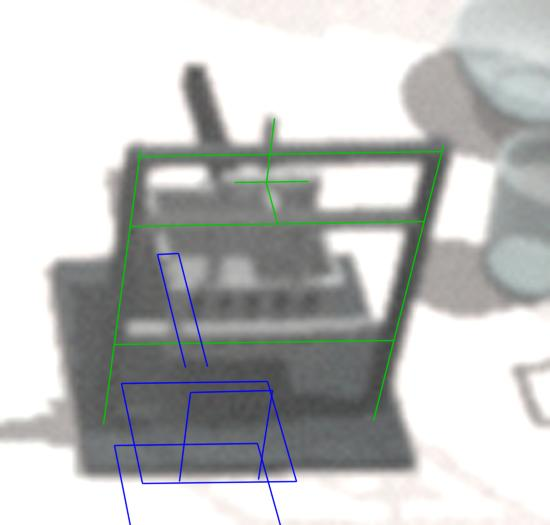

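View pics/o4.png

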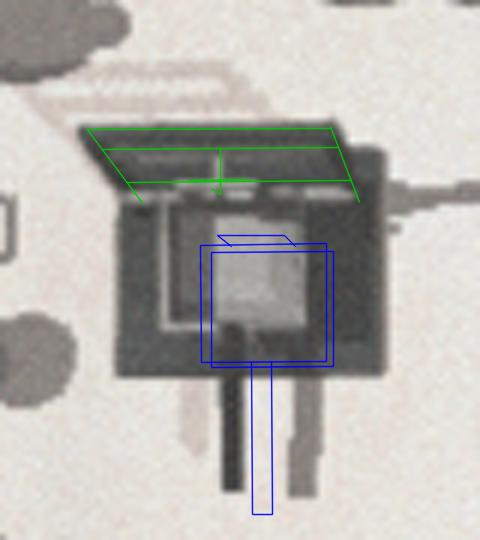

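```bash
sed -i 's/return \[(T(B(a)),T(B(b))) for a,b in L\]/return [(T(B(a)+[0,0,.162]),T(B(b)+[0,0,.162])) for a,b in L]/; s/w=.097/w=.1/' ov.py
python3 - <<'E'
from ov import *
s=lines_stand(.6585,.2506,0)
b=basket(frame(.6585,.2506,0),np.radians(6))
L=[(s,(0,200,0)),(b,(255,0,0))]
a=draw("pics/scene0.png",0,"scene",(365,190,475,295),5,L); b=draw("pics/top0.png",0,"top",(225,140,290,220),7,L)
cv2.imwrite("pics/o3.png",a);cv2.imwrite("pics/o4.png",b)
r=lines_rack(.648,-.2225,np.radians(6.3))
a=draw("pics/top0.png",0,"top",(335,135,425,200),8,[(r,(0,0,255))]); cv2.imwrite("pics/o2.png",a)
E
```

```text
(no output)
```

View pics/o3.png

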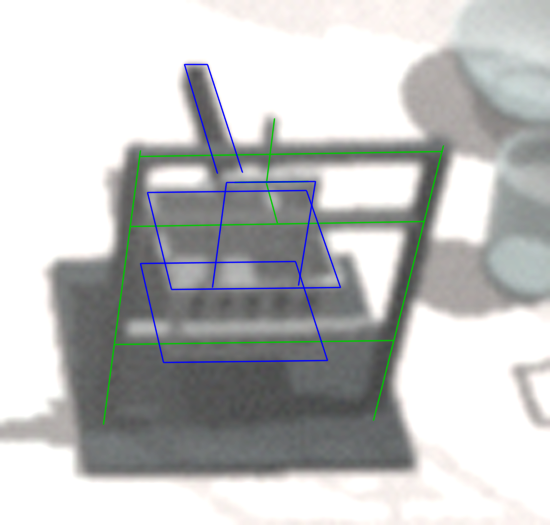

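View pics/o4.png

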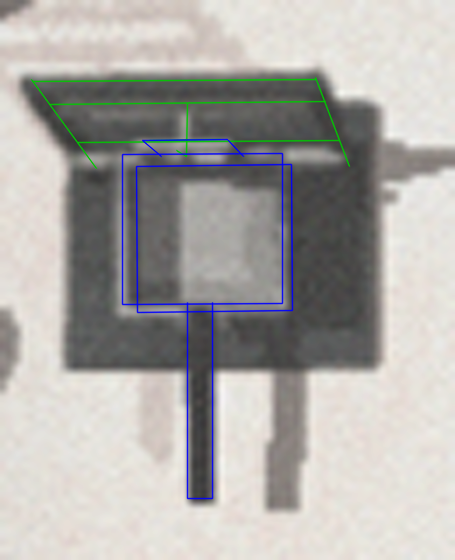

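View pics/o2.png

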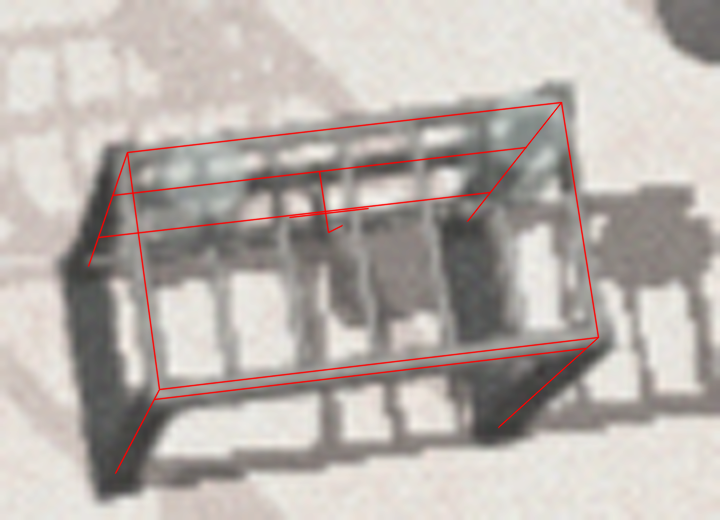

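```bash
cat > d.py <<'E'
import sys
from bench import robot
import numpy as np
from scipy.spatial.transform import Rotation as Ro
o=robot.get_obs(); R=Ro.from_euler("xyz",o["ee_rot"]).as_matrix(); p=np.array(o["tool_pos"])
print("t %.2f"%o["time"],"tcp",np.round(p,4),"rot",np.round(o["ee_rot"],3),"w %.4f"%o["width"],"F",np.round(o["wrist_force"],1),"q",np.round(o["joint_positions"],2))
a=[float(v) for v in sys.argv[1:]]
if a:
    print("delta mm",np.round(R.T@(np.array(a[:3])-p)*1000,1),"yaw(about tool y)",round(-(a[3]-o["ee_rot"][2]),3))
E
python3 d.py .475 -.2275 .206 1.571
```

```text
t 0.10 tcp [0.1862 0.517  0.2044] rot [-1.571  0.002  1.225] w 0.0943 F [-0.3  0.   0.3] q [ 1.12  0.09  1.37  0.    1.68 -0.1 ]
delta mm [-6.026e+02 -5.000e-01 -5.240e+02] yaw(about tool y) -0.346
```

```bash
python3 -m handwheel '[{"delta_pos":[-25,0,-20],"yaw":0},{"delta_pos":[-60,0,-50],"yaw":-0.05},{"delta_pos":[-95,0,-80],"yaw":-0.1},{"delta_pos":[-130,0,-112],"yaw":-0.15},{"delta_pos":[-165,0,-143],"yaw":-0.2},{"delta_pos":[-200,0,-174],"yaw":-0.25},{"delta_pos":[-235,0,-204],"yaw":-0.3},{"delta_pos":[-270,0,-235],"yaw":-0.346},{"delta_pos":[-300,0,-261],"yaw":-0.346},{"delta_pos":[-335,0,-291],"yaw":-0.346},{"delta_pos":[-370,0,-322],"yaw":-0.346},{"delta_pos":[-400,0,-348],"yaw":-0.346}]' 0; python3 d.py .475 -.2275 .206 1.571
```

```text
time: 1.3
tool_pos: [0.3784, 0.021, 0.2052]
ee_rot: [-1.571, 0.0, 1.57]
wrist_force: [0.1, 0.4, -0.0]
width: 0.0942
t 1.30 tcp [0.3784 0.021  0.2052] rot [-1.571  0.     1.57 ] w 0.0942 F [ 0.1  0.4 -0. ] q [-0.09 -0.3   1.73 -0.    1.72 -1.66]
delta mm [-248.4   -0.8  -96.9] yaw(about tool y) -0.001
```

```bash
python3 -m handwheel '[{"delta_pos":[-40,0,-16],"yaw":0},{"delta_pos":[-80,0,-32],"yaw":0},{"delta_pos":[-120,0,-48],"yaw":0},{"delta_pos":[-160,0,-64],"yaw":0},{"delta_pos":[-200,0,-80],"yaw":0},{"delta_pos":[-230,0,-90],"yaw":0},{"delta_pos":[-248,0,-97],"yaw":0},{"delta_pos":[-248,0,-97],"yaw":0}]' 0; python3 d.py .476 -.2275 .046 1.571
python3 - <<'E'
from ov import *
from bench import robot
for n in("scene","top"): cv2.imwrite(f"pics/{n}1.png",robot.snapshot(n)["image"][:,:,::-1])
crop("pics/scene1.png","pics/s1.png",170,110,310,250,5)
crop("pics/top1.png","pics/t1.png",320,140,440,240,5)
E
```

```text
time: 2.1
tool_pos: [0.4752, -0.2267, 0.204]
ee_rot: [-1.569, -0.001, 1.568]
wrist_force: [1.2, -0.2, -0.0]
width: 0.094
t 2.10 tcp [ 0.4752 -0.2267  0.204 ] rot [-1.569e+00 -1.000e-03  1.568e+00] w 0.0940 F [ 1.2 -0.2 -0. ] q [-0.55  0.04  1.43 -0.    1.68 -2.12]
delta mm [ -0.9 158.   -1.1] yaw(about tool y) -0.003
```

View pics/s1.png

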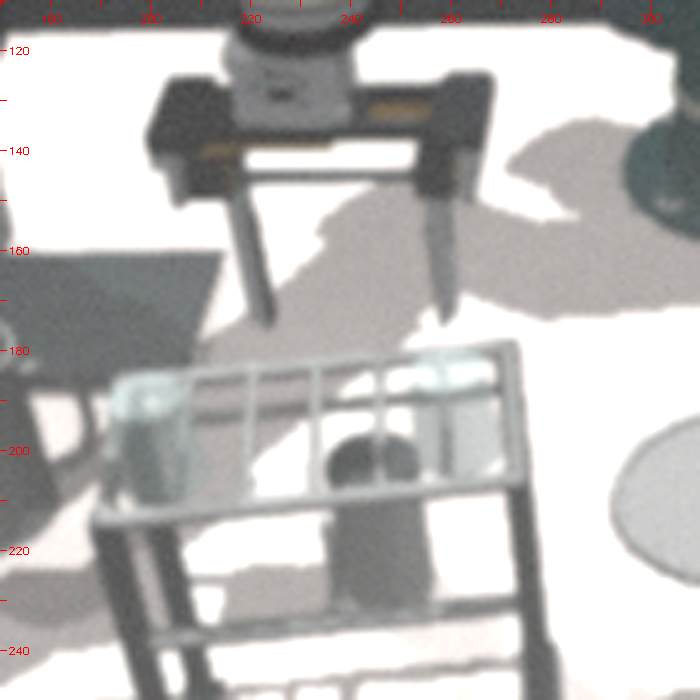

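View pics/t1.png

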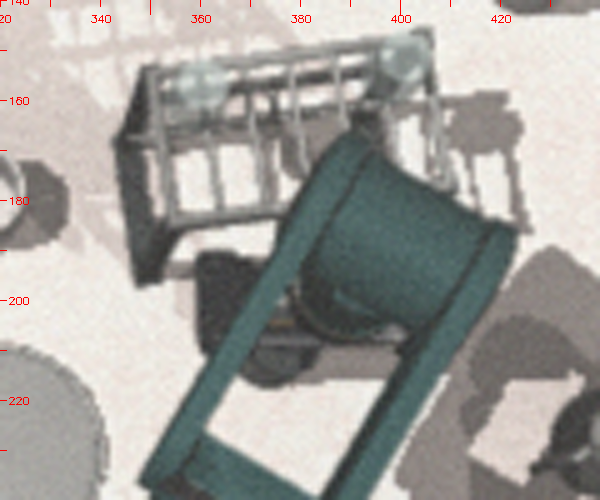

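```bash
python3 -c "
from h import *
print(proj('scene',[.4752,-.2267,.204]),proj('scene',[.4752,-.2267+.047,.204]),proj('scene',[.4752,-.2267-.047,.204]))"
python3 -m handwheel '[{"delta_pos":[0,15,-1],"yaw":0},{"delta_pos":[-1,45,-1],"yaw":0},{"delta_pos":[-1,80,-1],"yaw":0},{"delta_pos":[-1,110,-1],"yaw":0},{"delta_pos":[-1,135,-1],"yaw":0},{"delta_pos":[-1,152,-1],"yaw":0},{"delta_pos":[-1,158,-1],"yaw":0},{"delta_pos":[-1,158,-1],"yaw":0}]' 0; python3 d.py
```

```text
[240.74443045 173.51907092] [257.27391967 173.25701869] [224.21549412 173.78111439]
time: 3.0
tool_pos: [0.4753, -0.2243, 0.0462]
ee_rot: [-1.569, -0.002, 1.572]
wrist_force: [-1.3, 0.1, 0.8]
width: 0.094
t 3.00 tcp [ 0.4753 -0.2243  0.0462] rot [-1.569 -0.002  1.572] w 0.0940 F [-1.3  0.1  0.8] q [-0.55  0.12  1.66  0.    1.37 -2.12]
```

```bash
python3 -m handwheel '[{"delta_pos":[-2,0,0],"yaw":0},{"delta_pos":[-2,0,0],"yaw":0},{"delta_pos":[-2,0,0],"yaw":0},{"delta_pos":[-2,0,0],"yaw":0},{"delta_pos":[-2,0,0],"yaw":0},{"delta_pos":[-2,0,0],"yaw":0},{"delta_pos":[-2,0,0],"yaw":0},{"delta_pos":[-2,0,0],"yaw":0}]' 255; python3 d.py
```

```text
time: 3.8
tool_pos: [0.4767, -0.2287, 0.0481]
ee_rot: [-1.572, 0.002, 1.571]
wrist_force: [0.1, -3.1, 2.6]
width: 0.0565
t 3.80 tcp [ 0.4767 -0.2287  0.0481] rot [-1.572  0.002  1.571] w 0.0565 F [ 0.1 -3.1  2.6] q [-0.55  0.12  1.65 -0.    1.37 -2.12]
```

```bash
python3 -m handwheel '[{"delta_pos":[0,-8,0],"yaw":0},{"delta_pos":[0,-25,0],"yaw":0},{"delta_pos":[0,-42,0],"yaw":0},{"delta_pos":[0,-52,0],"yaw":0},{"delta_pos":[0,-55,0],"yaw":0},{"delta_pos":[0,-55,0],"yaw":0}]'; python3 d.py .402 -.0065 .106 1.571
```

```text
time: 4.4
tool_pos: [0.4762, -0.2274, 0.1023]
ee_rot: [-1.57, -0.001, 1.571]
wrist_force: [-0.4, -0.3, -2.5]
width: 0.0562
t 4.40 tcp [ 0.4762 -0.2274  0.1023] rot [-1.570e+00 -1.000e-03  1.571e+00] w 0.0562 F [-0.4 -0.3 -2.5] q [-0.55  0.08  1.58  0.    1.48 -2.12]
delta mm [221.   -3.6  74.1] yaw(about tool y) 0.0
```

```bash
python3 -m handwheel '[{"delta_pos":[10,0,4],"yaw":0},{"delta_pos":[35,0,12],"yaw":0},{"delta_pos":[70,0,24],"yaw":0},{"delta_pos":[105,0,36],"yaw":0},{"delta_pos":[140,0,47],"yaw":0},{"delta_pos":[175,0,59],"yaw":0},{"delta_pos":[200,0,67],"yaw":0},{"delta_pos":[215,0,72],"yaw":0},{"delta_pos":[221,0,74],"yaw":0},{"delta_pos":[221,0,74],"yaw":0}]'; python3 d.py .402 -.0065 .053 1.571
```

```text
time: 5.4
tool_pos: [0.4014, -0.006, 0.1018]
ee_rot: [-1.57, -0.0, 1.573]
wrist_force: [0.7, -0.1, -2.7]
width: 0.0565
t 5.40 tcp [ 0.4014 -0.006   0.1018] rot [-1.57  -0.     1.573] w 0.0565 F [ 0.7 -0.1 -2.7] q [-0.16 -0.21  1.86  0.    1.49 -1.73]
delta mm [-0.5 48.8 -0.6] yaw(about tool y) 0.002
```

```bash
python3 -m handwheel '[{"delta_pos":[0,8,0],"yaw":0},{"delta_pos":[0,20,0],"yaw":0},{"delta_pos":[0,32,0],"yaw":0},{"delta_pos":[0,41,0],"yaw":0},{"delta_pos":[0,46,0],"yaw":0},{"delta_pos":[0,48,0],"yaw":0},{"delta_pos":[0,48,0],"yaw":0}]'; python3 -m handwheel '[{"delta_pos":[0,1,0],"yaw":0},{"delta_pos":[0,2,0],"yaw":0},{"delta_pos":[0,2,0],"yaw":0}]';python3 d.py
```

```text
time: 6.1
tool_pos: [0.4022, -0.0069, 0.0542]
ee_rot: [-1.57, -0.0, 1.571]
wrist_force: [-1.1, 1.2, -3.3]
width: 0.0563
time: 6.4
tool_pos: [0.4028, -0.0069, 0.0531]
ee_rot: [-1.572, 0.0, 1.571]
wrist_force: [0.2, -0.7, -2.1]
width: 0.0565
t 6.40 tcp [ 0.4028 -0.0069  0.0531] rot [-1.572  0.     1.571] w 0.0565 F [ 0.2 -0.7 -2.1] q [-0.16 -0.17  1.92  0.    1.38 -1.73]
```

```bash
python3 -m handwheel '[{"delta_pos":[0,1,0],"yaw":0},{"delta_pos":[0,1,0],"yaw":0},{"delta_pos":[0,1,0],"yaw":0}]';python3 -m handwheel '[{"delta_pos":[0,1,0],"yaw":0},{"delta_pos":[0,1,0],"yaw":0},{"delta_pos":[0,1,0],"yaw":0}]'
```

```text
time: 6.7
tool_pos: [0.403, -0.0069, 0.053]
ee_rot: [-1.573, 0.0, 1.571]
wrist_force: [-2.7, -0.2, 5.7]
width: 0.0565
time: 7.0
tool_pos: [0.4034, -0.0069, 0.053]
ee_rot: [-1.574, 0.0, 1.571]
wrist_force: [-3.3, -0.4, 10.0]
width: 0.0566
```

Contact on the tray. Release and withdraw upward.

```bash
python3 -m handwheel '[{"delta_pos":[0,-1,0],"yaw":0},{"delta_pos":[0,-1,0],"yaw":0},{"delta_pos":[0,-1,0],"yaw":0},{"delta_pos":[0,-1,0],"yaw":0},{"delta_pos":[0,-1,0],"yaw":0},{"delta_pos":[0,-1,0],"yaw":0}]' 0;python3 -m handwheel '[{"delta_pos":[0,-10,0],"yaw":0},{"delta_pos":[0,-35,0],"yaw":0},{"delta_pos":[0,-70,0],"yaw":0},{"delta_pos":[0,-105,0],"yaw":0},{"delta_pos":[0,-130,0],"yaw":0},{"delta_pos":[0,-147,0],"yaw":0},{"delta_pos":[0,-147,0],"yaw":0}]'
python3 d.py .521 .2506 .20 1.571
```

```text
time: 7.6
tool_pos: [0.4022, -0.0068, 0.0513]
ee_rot: [-1.571, -0.0, 1.571]
wrist_force: [-0.6, 0.2, 0.3]
width: 0.0939
time: 8.3
tool_pos: [0.404, -0.0071, 0.2022]
ee_rot: [-1.578, 0.001, 1.571]
wrist_force: [-0.2, -0.8, 0.2]
width: 0.0942
t 8.30 tcp [ 0.404  -0.0071  0.2022] rot [-1.578e+00  1.000e-03  1.571e+00] w 0.0942 F [-0.2 -0.8  0.2] q [-0.16 -0.25  1.69  0.    1.69 -1.73]
delta mm [ 257.7    2.8 -117. ] yaw(about tool y) -0.0
```

```bash
python3 -m handwheel '[{"delta_pos":[15,0,-7],"yaw":0},{"delta_pos":[45,0,-20],"yaw":0},{"delta_pos":[85,0,-39],"yaw":0},{"delta_pos":[125,0,-57],"yaw":0},{"delta_pos":[165,0,-75],"yaw":0},{"delta_pos":[205,0,-93],"yaw":0},{"delta_pos":[235,0,-107],"yaw":0},{"delta_pos":[252,0,-114],"yaw":0},{"delta_pos":[258,0,-117],"yaw":0},{"delta_pos":[258,0,-117],"yaw":0}]'
python3 d.py .521 .2506 .0615 1.571
python3 - <<'E'
from ov import *
from bench import robot
for n in("scene","top"): cv2.imwrite(f"pics/{n}2.png",robot.snapshot(n)["image"][:,:,::-1])
crop("pics/scene2.png","pics/s2.png",280,130,480,280,4)
crop("pics/top2.png","pics/t2.png",200,140,350,260,4)
print(proj('scene',robot.get_obs()['tool_pos']))
E
```

```text
time: 9.3
tool_pos: [0.5188, 0.2514, 0.1972]
ee_rot: [-1.569, 0.001, 1.572]
wrist_force: [-0.4, 0.0, -0.1]
width: 0.094
t 9.30 tcp [0.5188 0.2514 0.1972] rot [-1.569e+00  1.000e-03  1.572e+00] w 0.0940 F [-0.4  0.  -0.1] q [ 0.35  0.15  1.32 -0.    1.68 -1.22]
delta mm [ -0.6 135.7  -2.5] yaw(about tool y) 0.001
[410.92906475 181.81357213]
```

View pics/s2.png

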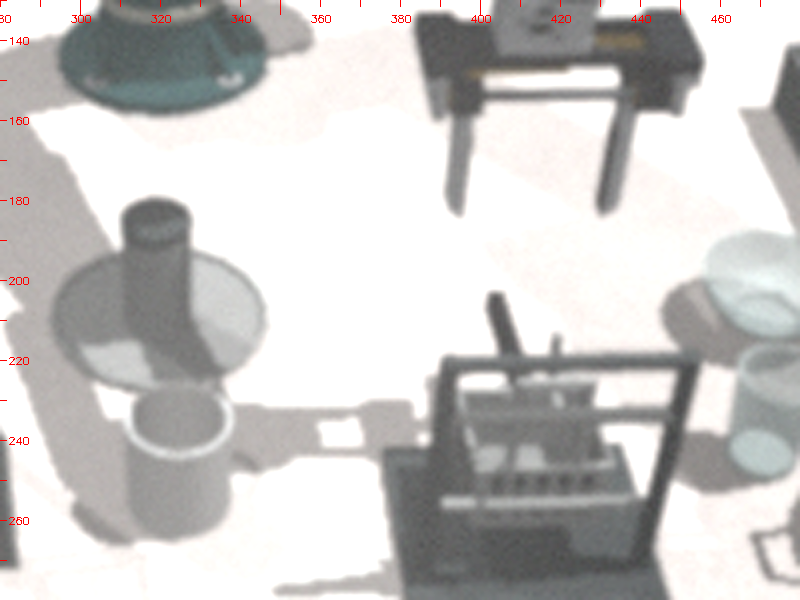

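View pics/t2.png

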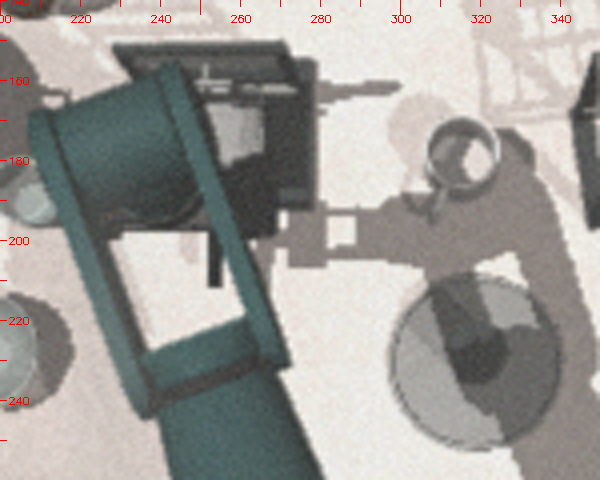

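```bash
python3 -m handwheel '[{"delta_pos":[0,12,0],"yaw":0},{"delta_pos":[0,35,-1],"yaw":0},{"delta_pos":[0,65,-2],"yaw":0},{"delta_pos":[0,95,-2],"yaw":0},{"delta_pos":[0,118,-2],"yaw":0},{"delta_pos":[0,132,-2],"yaw":0},{"delta_pos":[0,136,-2],"yaw":0},{"delta_pos":[0,136,-2],"yaw":0}]'
python3 -m handwheel '[{"delta_pos":[0,0,0],"yaw":0},{"delta_pos":[0,0,0],"yaw":0},{"delta_pos":[0,0,0],"yaw":0},{"delta_pos":[0,0,0],"yaw":0},{"delta_pos":[0,0,0],"yaw":0},{"delta_pos":[0,0,0],"yaw":0},{"delta_pos":[0,0,0],"yaw":0},{"delta_pos":[0,0,0],"yaw":0},{"delta_pos":[0,0,0],"yaw":0},{"delta_pos":[0,0,0],"yaw":0}]' 255
python3 d.py
```

```text
time: 10.2
tool_pos: [0.5211, 0.2508, 0.0624]
ee_rot: [-1.571, 0.0, 1.57]
wrist_force: [1.0, -0.3, -0.3]
width: 0.0942
time: 11.2
tool_pos: [0.5212, 0.2512, 0.0624]
ee_rot: [-1.571, 0.0, 1.571]
wrist_force: [-0.6, -0.1, -0.3]
width: 0.0175
t 11.20 tcp [0.5212 0.2512 0.0624] rot [-1.571  0.     1.571] w 0.0175 F [-0.6 -0.1 -0.3] q [ 0.35  0.22  1.51 -0.    1.41 -1.22]
```

```bash
python3 -m handwheel '[{"delta_pos":[0,0,0],"yaw":0},{"delta_pos":[0,0,0],"yaw":0},{"delta_pos":[0,0,0],"yaw":0}]'
python3 -m handwheel '[{"delta_pos":[0,-2,0],"yaw":0},{"delta_pos":[0,-6,0],"yaw":0},{"delta_pos":[0,-11,0],"yaw":0},{"delta_pos":[0,-15,0],"yaw":0},{"delta_pos":[0,-15,0],"yaw":0},{"delta_pos":[0,-15,0],"yaw":0}]'
python3 - <<'E'
from ov import *
from bench import robot
for n in("scene","top"): cv2.imwrite(f"pics/{n}3.png",robot.snapshot(n)["image"][:,:,::-1])
crop("pics/scene3.png","pics/s3.png",360,150,480,290,5)
crop("pics/top3.png","pics/t3.png",215,140,295,220,6)
E
```

```text
time: 11.5
tool_pos: [0.5212, 0.2512, 0.0624]
ee_rot: [-1.571, 0.0, 1.571]
wrist_force: [0.5, -0.5, -0.3]
width: 0.0135
time: 12.1
tool_pos: [0.5205, 0.2512, 0.0774]
ee_rot: [-1.569, 0.0, 1.571]
wrist_force: [-2.0, 0.3, -1.5]
width: 0.0138
```

View pics/s3.png

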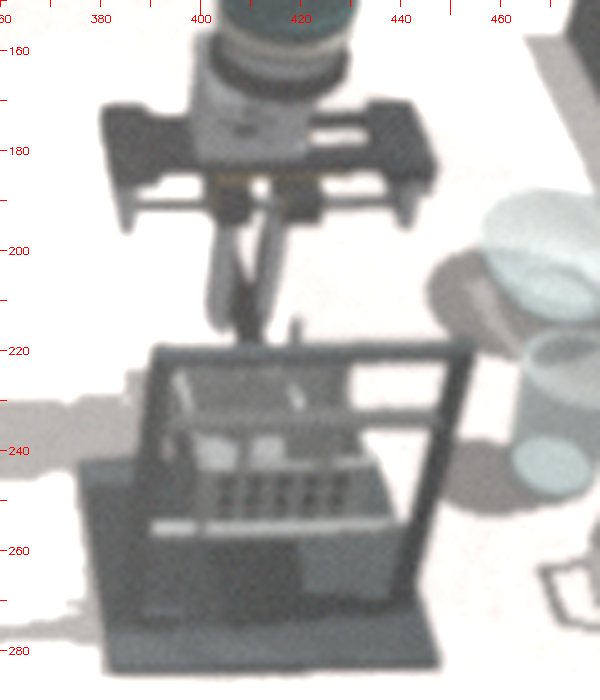

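View pics/t3.png

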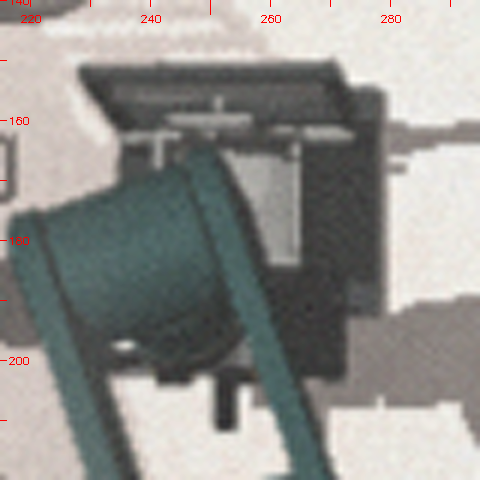

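```bash
python3 -m handwheel '[{"delta_pos":[0,-4,0],"yaw":0},{"delta_pos":[0,-11,0],"yaw":0},{"delta_pos":[0,-19,0],"yaw":0},{"delta_pos":[0,-26,0],"yaw":0},{"delta_pos":[0,-29,0],"yaw":0},{"delta_pos":[0,-29,0],"yaw":0},{"delta_pos":[0,-29,0],"yaw":0}]'
cat > snap.py <<'E'
import sys
from ov import *
from bench import robot
def model(p,theta,off=.015,yaw=0,zoff=0):
    # basket lines given tcp p: handle held at grip+off; theta=handle droop (pos: handle end low)
    c,s=np.cos(theta),np.sin(theta)
    dx,dz=.160-off,.067
    lx=c*dx-s*dz; lz=s*dx+c*dz
    T=frame(p[0]+lx*np.cos(yaw),p[1]+lx*np.sin(yaw),yaw)
    z=p[2]+.019+zoff+lz-.162
    return [(a+[0,0,z],b+[0,0,z]) for a,b in basket(T,theta)], (p[0]+lx*np.cos(yaw),p[1]+lx*np.sin(yaw),z+.162)
E
python3 - <<'E'
from snap import *
for n in("scene","top"): cv2.imwrite(f"pics/{n}4.png",robot.snapshot(n)["image"][:,:,::-1])
p=robot.get_obs()['tool_pos']; print(p)
L=[]
for th,col in((6,(255,0,0)),(0,(0,0,255))):
    l,q=model(p,np.radians(th)); L.append((l,col)); print(th,q)
crop("pics/scene4.png","pics/s4.png",360,150,480,290,5)
cv2.imwrite("pics/s4o.png",draw("pics/scene4.png",0,"scene",(360,150,480,290),5,L))
E
```

```text
time: 12.9
tool_pos: [0.5214, 0.2512, 0.1066]
ee_rot: [-1.571, -0.0, 1.571]
wrist_force: [0.1, 0.2, -2.0]
width: 0.0137
[0.52097742 0.25107994 0.10606444]
6 (np.float64(0.6581796859471161), np.float64(0.2510799377064768), np.float64(0.20685403645364675))
0 (np.float64(0.6659774181576492), np.float64(0.2510799377064768), np.float64(0.19206444229016267))
```

View pics/s4.png

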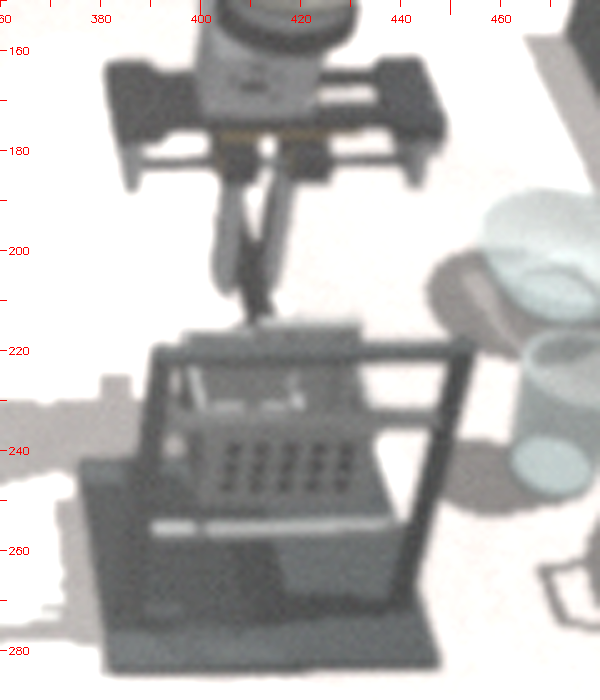

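View pics/s4o.png

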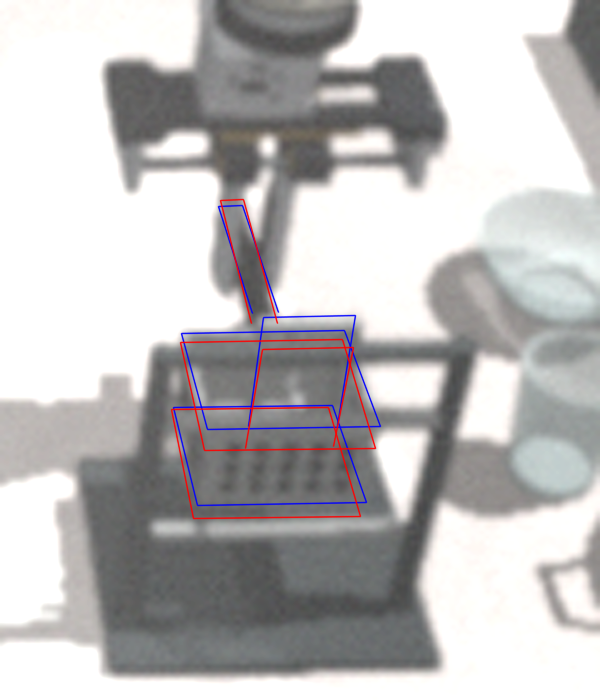

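```bash
python3 -m handwheel '[{"delta_pos":[0,-2,0],"yaw":0},{"delta_pos":[0,-2,4],"yaw":0},{"delta_pos":[0,-2,11],"yaw":0},{"delta_pos":[0,-2,20],"yaw":0},{"delta_pos":[0,-2,30],"yaw":0},{"delta_pos":[0,-2,42],"yaw":0},{"delta_pos":[0,-2,57],"yaw":0},{"delta_pos":[0,-2,74],"yaw":0},{"delta_pos":[0,-2,92],"yaw":0},{"delta_pos":[0,-2,104],"yaw":0},{"delta_pos":[0,-2,110],"yaw":0},{"delta_pos":[0,-2,110],"yaw":0}]'
python3 d.py .37 .251 .25 1.571
```

```text
time: 14.2
tool_pos: [0.4106, 0.2513, 0.1087]
ee_rot: [-1.571, -0.0, 1.572]
wrist_force: [0.6, 0.4, -1.4]
width: 0.0139
t 14.20 tcp [0.4106 0.2513 0.1087] rot [-1.571 -0.     1.572] w 0.0139 F [ 0.6  0.4 -1.4] q [ 0.43 -0.03  1.68  0.    1.49 -1.14]
delta mm [  -0.2 -141.3   40.5] yaw(about tool y) 0.001
```

```bash
python3 -m handwheel '[{"delta_pos":[0,-8,3],"yaw":0},{"delta_pos":[0,-24,8],"yaw":0},{"delta_pos":[0,-45,14],"yaw":0},{"delta_pos":[0,-68,20],"yaw":0},{"delta_pos":[0,-91,26],"yaw":0},{"delta_pos":[0,-112,32],"yaw":0},{"delta_pos":[0,-128,37],"yaw":0},{"delta_pos":[0,-138,40],"yaw":0},{"delta_pos":[0,-140,40],"yaw":0},{"delta_pos":[0,-140,40],"yaw":0}]'
python3 - <<'E'
from snap import *
for n in("scene","top"): cv2.imwrite(f"pics/{n}5.png",robot.snapshot(n)["image"][:,:,::-1])
p=robot.get_obs()['tool_pos']; print(p)
L=[]
for th,col in((6,(255,0,0)),(0,(0,0,255))):
    l,q=model(p,np.radians(th)); L.append((l,col)); print(th,q)
cv2.imwrite("pics/s5o.png",draw("pics/scene5.png",0,"scene",(350,100,480,260),5,L[:1]))
cv2.imwrite("pics/t5o.png",draw("pics/top5.png",0,"top",(215,140,325,260),5,L[:1]))
E
python3 d.py .362 -.254 .25 1.681
```

```text
time: 15.2
tool_pos: [0.3715, 0.2512, 0.2485]
ee_rot: [-1.571, -0.0, 1.571]
wrist_force: [0.2, 0.1, -2.1]
width: 0.0134
[0.37104826 0.25093059 0.24734851]
6 (np.float64(0.5082505308129774), np.float64(0.25093058731495443), np.float64(0.3481381036690469))
0 (np.float64(0.5160482630235106), np.float64(0.25093058731495443), np.float64(0.33334850950556283))
t 15.30 tcp [0.371  0.2509 0.2473] rot [-1.569e+00  1.000e-03  1.571e+00] w 0.0137 F [-0.6  0.6 -2.6] q [ 0.47 -0.14  1.51 -0.    1.77 -1.1 ]
delta mm [-504.9   -2.2    9. ] yaw(about tool y) -0.11
```

View pics/s5o.png

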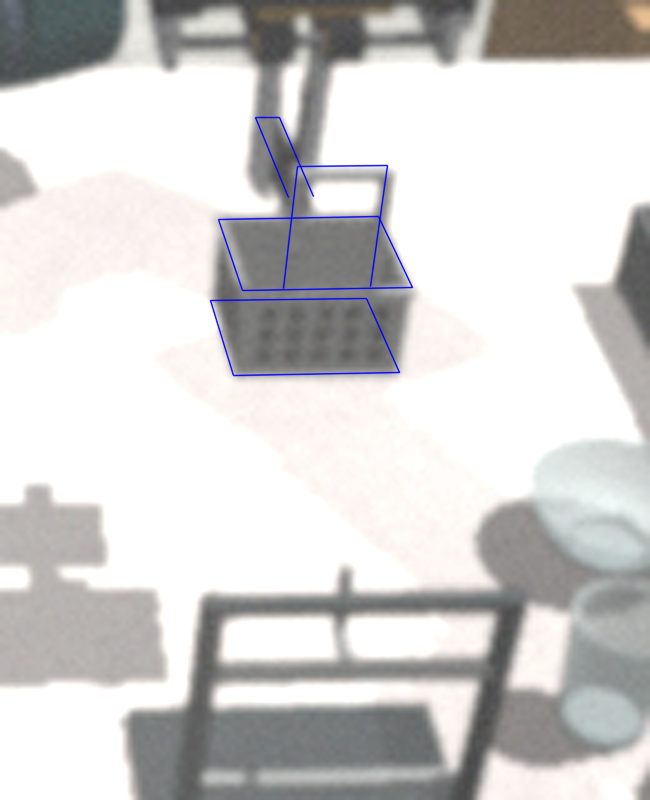

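View pics/t5o.png

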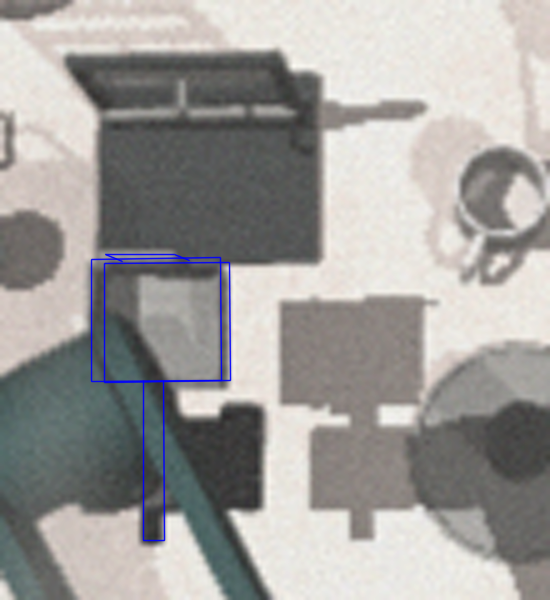

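```bash
python3 -m handwheel '[{"delta_pos":[-8,0,1],"yaw":0},{"delta_pos":[-28,0,1],"yaw":0},{"delta_pos":[-58,0,2],"yaw":0},{"delta_pos":[-95,0,3],"yaw":-0.02},{"delta_pos":[-135,0,4],"yaw":-0.03},{"delta_pos":[-175,0,5],"yaw":-0.04},{"delta_pos":[-215,0,6],"yaw":-0.05},{"delta_pos":[-255,0,6],"yaw":-0.06},{"delta_pos":[-295,0,7],"yaw":-0.07},{"delta_pos":[-335,0,8],"yaw":-0.08},{"delta_pos":[-375,0,8],"yaw":-0.09},{"delta_pos":[-415,0,9],"yaw":-0.1}]'
python3 -m handwheel '[{"delta_pos":[-35,0,0],"yaw":-0.005},{"delta_pos":[-60,0,0],"yaw":-0.01},{"delta_pos":[-78,0,0],"yaw":-0.01},{"delta_pos":[-88,0,0],"yaw":-0.01},{"delta_pos":[-90,0,0],"yaw":-0.01},{"delta_pos":[-90,0,0],"yaw":-0.01}]'
python3 d.py .362 -.254 .083 1.681
```

```text
time: 16.5
tool_pos: [0.3612, -0.1658, 0.2479]
ee_rot: [-1.57, -0.0, 1.671]
wrist_force: [1.4, 0.1, -1.6]
width: 0.0139
time: 17.1
tool_pos: [0.3713, -0.2528, 0.2484]
ee_rot: [-1.571, -0.001, 1.681]
wrist_force: [-0.1, -0.1, -2.1]
width: 0.0138
t 17.10 tcp [ 0.3713 -0.2528  0.2484] rot [-1.571e+00 -1.000e-03  1.681e+00] w 0.0138 F [-0.1 -0.1 -2.1] q [-0.72 -0.14  1.51  0.    1.77 -2.41]
delta mm [ -0.3 165.4   9.3] yaw(about tool y) 0.0
```

```bash
python3 -m handwheel '[{"delta_pos":[0,8,2],"yaw":0},{"delta_pos":[0,26,5],"yaw":0},{"delta_pos":[0,52,9],"yaw":0},{"delta_pos":[0,80,9],"yaw":0},{"delta_pos":[0,108,9],"yaw":0},{"delta_pos":[0,134,9],"yaw":0},{"delta_pos":[0,153,9],"yaw":0},{"delta_pos":[0,163,9],"yaw":0},{"delta_pos":[0,165,9],"yaw":0},{"delta_pos":[0,165,9],"yaw":0}]'
python3 - <<'E'
from snap import *
for n in("scene","top"): cv2.imwrite(f"pics/{n}6.png",robot.snapshot(n)["image"][:,:,::-1])
o=robot.get_obs();p=o['tool_pos']; yaw=o['ee_rot'][2]-np.pi/2;print(p,yaw)
l,q=model(p,np.radians(5),yaw=yaw); print(q)
L=[(l,(255,0,0)),(lines_rack(.647,-.2225,np.radians(6.3)),(0,0,255))]
cv2.imwrite("pics/s6o.png",draw("pics/scene6.png",0,"scene",(165,130,315,280),5,L))
cv2.imwrite("pics/t6o.png",draw("pics/top6.png",0,"top",(330,140,430,250),6,L))
crop("pics/scene6.png","pics/s6.png",165,130,315,280,5)
E
```

```text
time: 18.1
tool_pos: [0.3627, -0.2542, 0.0839]
ee_rot: [-1.571, 0.001, 1.682]
wrist_force: [0.0, -0.3, -2.0]
width: 0.0137
[ 0.36313513 -0.25485423  0.08482618] 0.11050128624624023
(np.float64(0.5008985418041082), np.float64(-0.2395689305766416), np.float64(0.18320880547484172))
```

View pics/s6o.png

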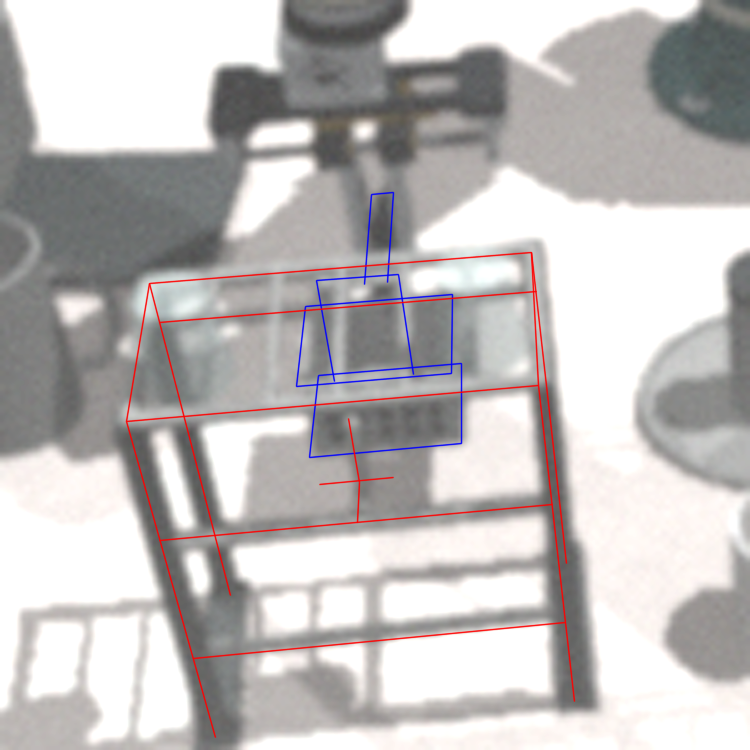

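View pics/t6o.png

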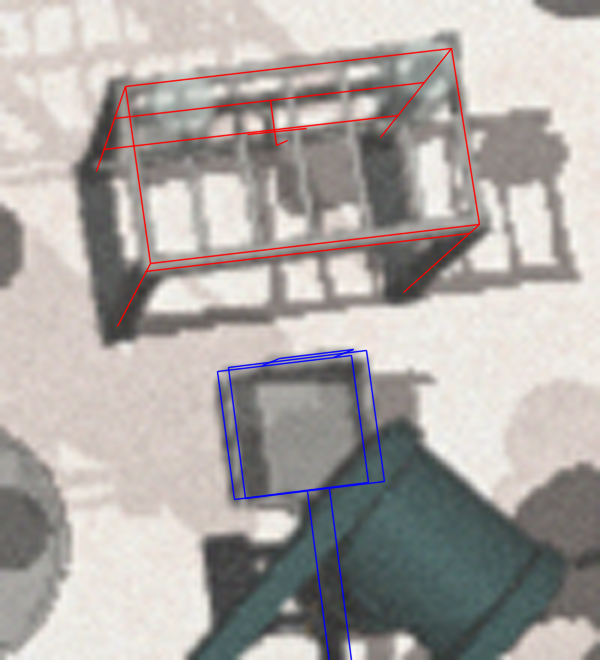

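View pics/s6.png

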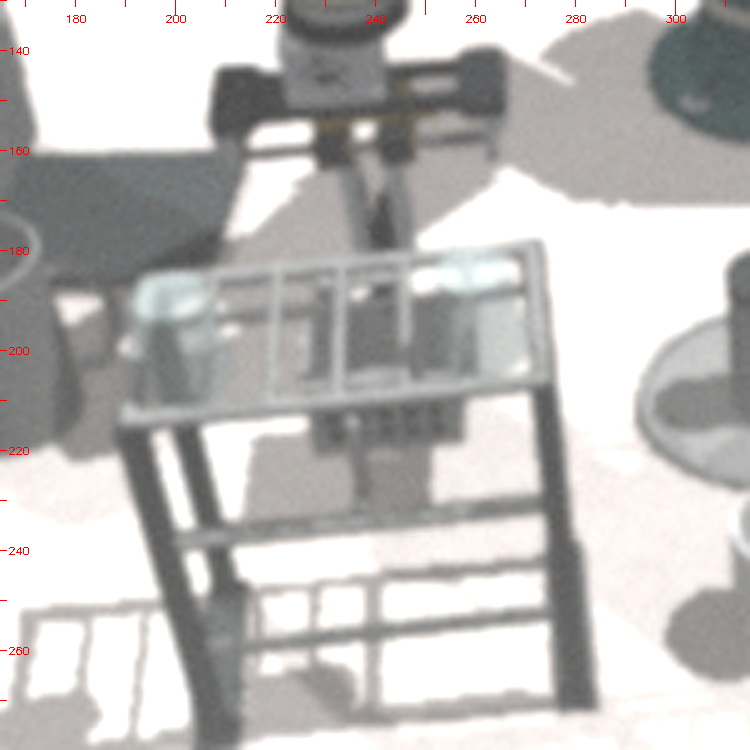

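```bash
python3 -m handwheel '[{"delta_pos":[1,0,-4],"yaw":0},{"delta_pos":[2,0,-12],"yaw":0},{"delta_pos":[3,0,-24],"yaw":0},{"delta_pos":[3,0,-38],"yaw":0},{"delta_pos":[3,0,-52],"yaw":0},{"delta_pos":[3,0,-66],"yaw":0},{"delta_pos":[3,0,-78],"yaw":0},{"delta_pos":[3,0,-84],"yaw":0},{"delta_pos":[3,0,-85],"yaw":0},{"delta_pos":[3,0,-85],"yaw":0}]'
python3 -m handwheel '[{"delta_pos":[0,-3,0],"yaw":0},{"delta_pos":[0,-9,0],"yaw":0},{"delta_pos":[0,-17,0],"yaw":0},{"delta_pos":[0,-24,0],"yaw":0},{"delta_pos":[0,-27,0],"yaw":0},{"delta_pos":[0,-27,0],"yaw":0},{"delta_pos":[0,-27,0],"yaw":0}]'
python3 - <<'E'
from snap import *
for n in("scene","top"): cv2.imwrite(f"pics/{n}7.png",robot.snapshot(n)["image"][:,:,::-1])
o=robot.get_obs();p=o['tool_pos']; yaw=o['ee_rot'][2]-np.pi/2;print(p,yaw)
l,q=model(p,np.radians(5),yaw=yaw); print(q)
L=[(l,(255,0,0)),(lines_rack(.647,-.2195,np.radians(6.3)),(0,0,255))]
cv2.imwrite("pics/s7o.png",draw("pics/scene7.png",0,"scene",(165,130,315,280),5,L))
cv2.imwrite("pics/t7o.png",draw("pics/top7.png",0,"top",(330,140,430,230),6,L))
crop("pics/scene7.png","pics/s7.png",165,130,315,280,5)
E
```

```text
time: 19.2
tool_pos: [0.4464, -0.2419, 0.0832]
ee_rot: [-1.57, -0.0, 1.681]
wrist_force: [-1.0, 0.1, -1.2]
width: 0.0139
time: 19.9
tool_pos: [0.4464, -0.242, 0.1105]
ee_rot: [-1.571, -0.0, 1.681]
wrist_force: [-0.2, -0.3, -2.4]
width: 0.0143
[ 0.44625175 -0.24182736  0.11002112] 0.11027281134745337
(np.float64(0.5840186526865827), np.float64(-0.22657353418247542), np.float64(0.2084037455151423))
```

View pics/s7o.png

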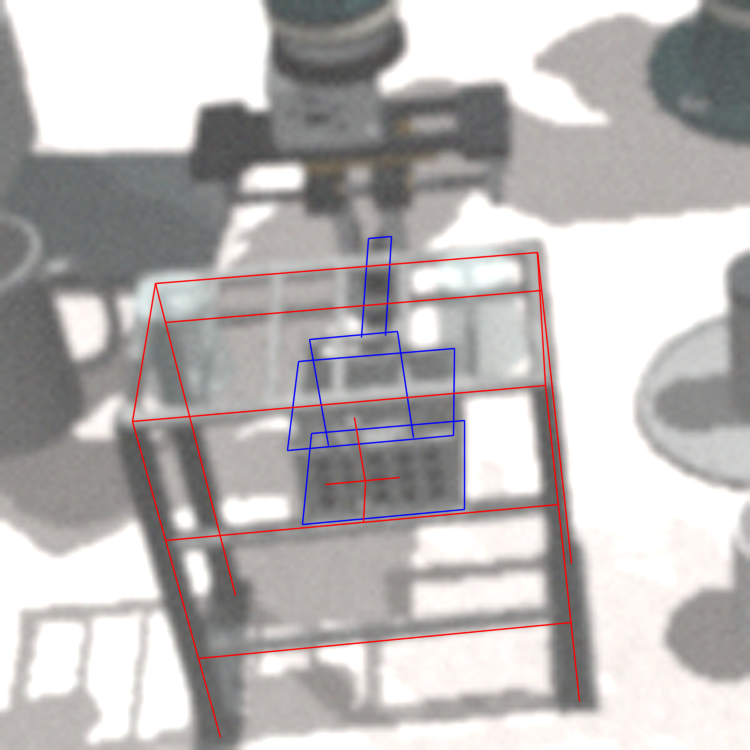

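View pics/t7o.png

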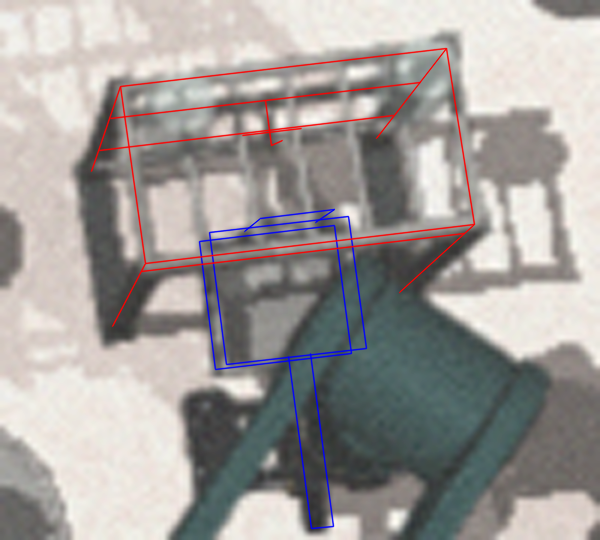

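View pics/s7.png

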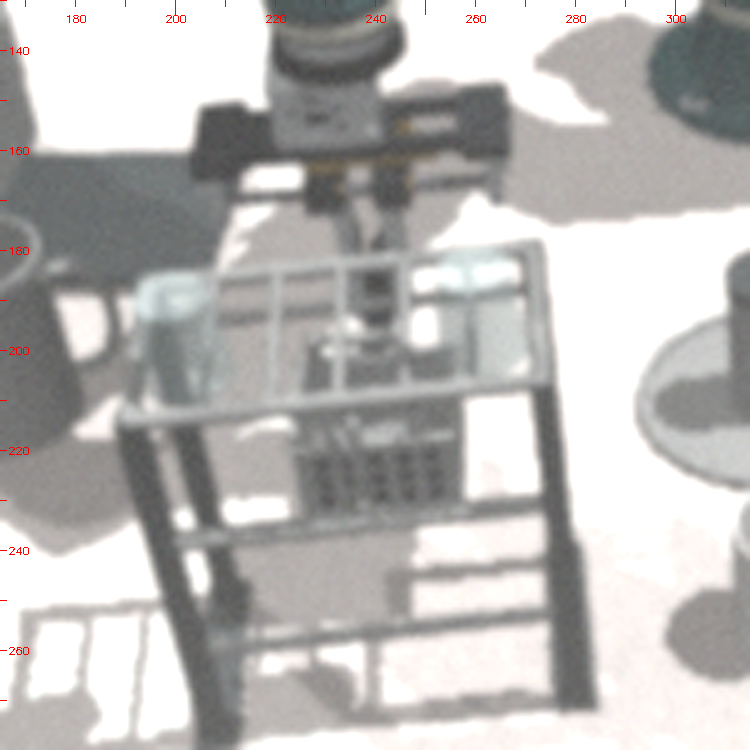

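```bash
python3 -m handwheel '[{"delta_pos":[0,0,-3],"yaw":0},{"delta_pos":[0,0,-9],"yaw":0},{"delta_pos":[0,0,-16],"yaw":0},{"delta_pos":[0,0,-23],"yaw":0},{"delta_pos":[0,0,-30],"yaw":0},{"delta_pos":[0,0,-36],"yaw":0},{"delta_pos":[0,0,-40],"yaw":0},{"delta_pos":[0,0,-40],"yaw":0}]'
python3 -m handwheel '[{"delta_pos":[0,0,-3],"yaw":0},{"delta_pos":[0,0,-7],"yaw":0},{"delta_pos":[0,0,-12],"yaw":0},{"delta_pos":[0,0,-16],"yaw":0},{"delta_pos":[0,0,-20],"yaw":0},{"delta_pos":[0,0,-23],"yaw":0},{"delta_pos":[0,0,-25],"yaw":0},{"delta_pos":[0,0,-25],"yaw":0},{"delta_pos":[0,0,-25],"yaw":0}]'
python3 - <<'E'
from snap import *
for n in("scene","top"): cv2.imwrite(f"pics/{n}8.png",robot.snapshot(n)["image"][:,:,::-1])
o=robot.get_obs();p=o['tool_pos']; yaw=o['ee_rot'][2]-np.pi/2;print(p,yaw,o['wrist_force'])
l,q=model(p,np.radians(5),yaw=yaw); print(q)
L=[(l,(255,0,0)),(lines_rack(.647,-.2195,np.radians(6.3)),(0,0,255))]
cv2.imwrite("pics/s8o.png",draw("pics/scene8.png",0,"scene",(165,130,315,280),5,L))
cv2.imwrite("pics/t8o.png",draw("pics/top8.png",0,"top",(330,140,430,230),6,L))
crop("pics/scene8.png","pics/s8.png",195,150,295,250,7)
E
```

```text
time: 20.8
tool_pos: [0.4868, -0.2375, 0.1103]
ee_rot: [-1.571, -0.0, 1.682]
wrist_force: [0.7, 0.2, -2.5]
width: 0.0138
time: 21.7
tool_pos: [0.5111, -0.2348, 0.1104]
ee_rot: [-1.571, -0.0, 1.681]
wrist_force: [0.2, -0.2, -2.1]
width: 0.0136
[ 0.51097179 -0.23491431  0.11043589] 0.11006464240481595 [ 0.52237947  0.81160463 -1.11209105]
(np.float64(0.6487418677317351), np.float64(-0.21968916196649518), np.float64(0.2088185172595589))
```

View pics/s8o.png

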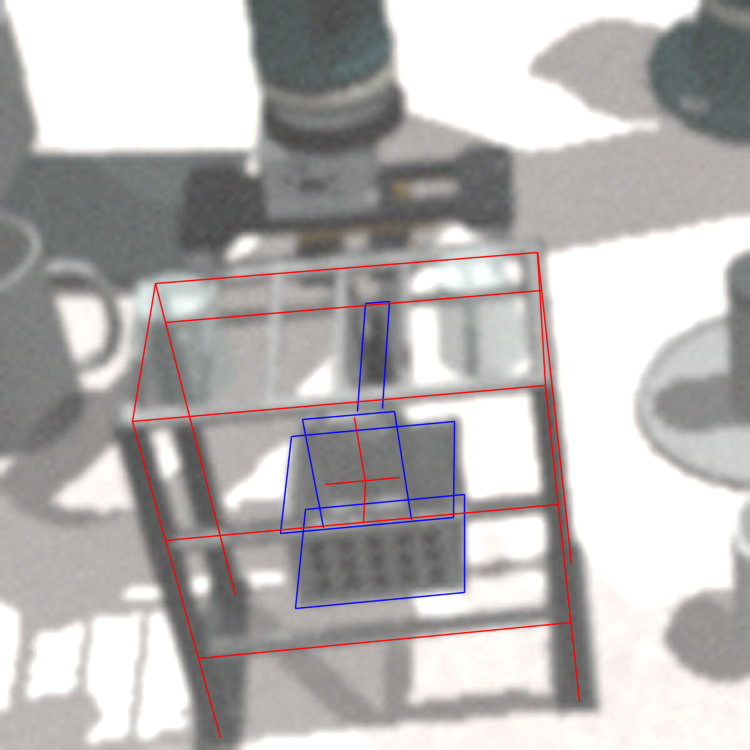

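View pics/t8o.png

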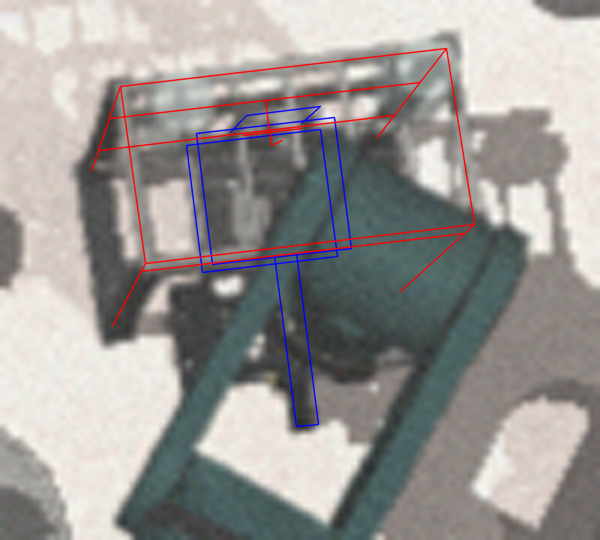

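View pics/s8.png

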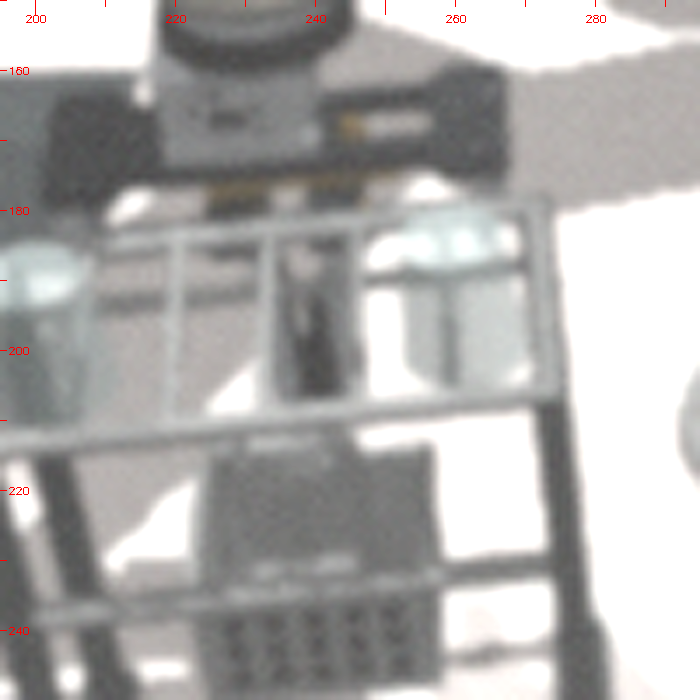

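```bash
python3 -m handwheel '[{"delta_pos":[0,2,0],"yaw":0},{"delta_pos":[0,6,0],"yaw":0},{"delta_pos":[0,11,0],"yaw":0},{"delta_pos":[0,15,0],"yaw":0},{"delta_pos":[0,18,0],"yaw":0},{"delta_pos":[0,18,0],"yaw":0},{"delta_pos":[0,18,0],"yaw":0}]'
python3 -m handwheel '[{"delta_pos":[0,0,1],"yaw":0},{"delta_pos":[0,0,2],"yaw":0},{"delta_pos":[0,0,3],"yaw":0},{"delta_pos":[0,0,3],"yaw":0},{"delta_pos":[0,0,3],"yaw":0}]'
python3 - <<'E'
from snap import *
for n in("scene","top"): cv2.imwrite(f"pics/{n}9.png",robot.snapshot(n)["image"][:,:,::-1])
o=robot.get_obs();p=o['tool_pos']; yaw=o['ee_rot'][2]-np.pi/2;print(p,yaw,o['wrist_force'])
l,q=model(p,np.radians(5),yaw=yaw); print(q)
L=[(l,(255,0,0))]
cv2.imwrite("pics/s9o.png",draw("pics/scene9.png",0,"scene",(215,180,275,270),8,L))
crop("pics/scene9.png","pics/s9.png",215,180,275,270,8)
crop("pics/top9.png","pics/t9.png",340,145,410,205,8)
E
```

```text
time: 22.5
tool_pos: [0.5111, -0.2348, 0.0923]
ee_rot: [-1.571, -0.0, 1.681]
wrist_force: [-0.2, -0.0, -1.8]
width: 0.0139
time: 23.0
tool_pos: [0.5081, -0.2352, 0.0926]
ee_rot: [-1.571, 0.0, 1.681]
wrist_force: [0.1, 0.4, -1.6]
width: 0.014
[ 0.50816353 -0.23519909  0.09249517] 0.11022618675861473 [-0.28507763 -0.52719653 -1.12297974]
(np.float64(0.6459311401864566), np.float64(-0.21995169330320818), np.float64(0.19087780199815943))
```

View pics/s9o.png

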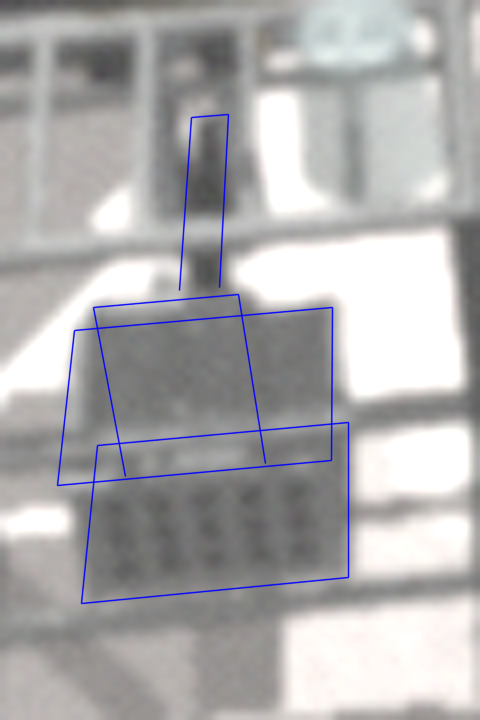

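View pics/t9.png

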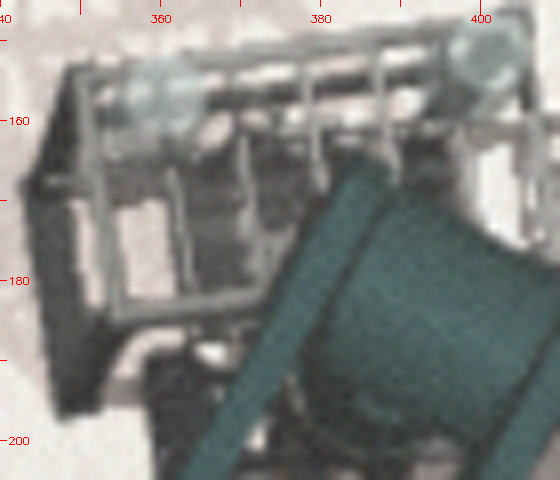

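View pics/s9.png

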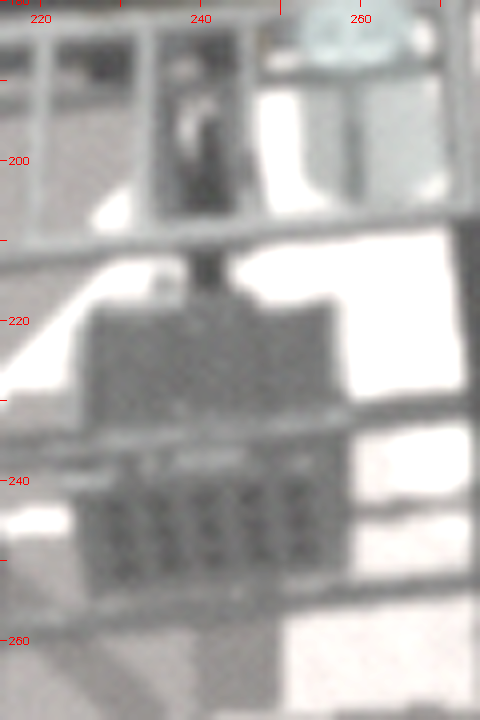

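```bash
python3 -m handwheel '[{"delta_pos":[0,2,0],"yaw":0},{"delta_pos":[0,4,0],"yaw":0},{"delta_pos":[0,6,0],"yaw":0},{"delta_pos":[0,6,0],"yaw":0}]'
python3 -m handwheel '[{"delta_pos":[0,2,0],"yaw":0},{"delta_pos":[0,4,0],"yaw":0},{"delta_pos":[0,6,0],"yaw":0},{"delta_pos":[0,6,0],"yaw":0}]'
```

```text
time: 23.5
tool_pos: [0.5078, -0.235, 0.0858]
ee_rot: [-1.57, -0.001, 1.681]
wrist_force: [0.6, 0.3, -2.0]
width: 0.0138
time: 23.9
tool_pos: [0.5081, -0.2351, 0.0801]
ee_rot: [-1.571, -0.0, 1.681]
wrist_force: [-0.1, 0.2, -2.9]
width: 0.0136
```

```bash
python3 -m handwheel '[{"delta_pos":[0,2,0],"yaw":0},{"delta_pos":[0,4,0],"yaw":0},{"delta_pos":[0,5,0],"yaw":0},{"delta_pos":[0,5,0],"yaw":0}]'
python3 -m handwheel '[{"delta_pos":[0,2,0],"yaw":0},{"delta_pos":[0,4,0],"yaw":0},{"delta_pos":[0,5,0],"yaw":0},{"delta_pos":[0,5,0],"yaw":0}]'
python3 - <<'E'
from snap import *
for n in("scene","top"): cv2.imwrite(f"pics/{n}10.png",robot.snapshot(n)["image"][:,:,::-1])
o=robot.get_obs();p=o['tool_pos']; yaw=o['ee_rot'][2]-np.pi/2;print(p,yaw,o['wrist_force'])
l,q=model(p,np.radians(5),yaw=yaw); print(q)
cv2.imwrite("pics/s10o.png",draw("pics/scene10.png",0,"scene",(215,180,275,270),8,[(l,(255,0,0))]))
crop("pics/scene10.png","pics/s10.png",215,180,275,270,8)
E
```

```text
time: 24.3
tool_pos: [0.5088, -0.2353, 0.0758]
ee_rot: [-1.572, 0.0, 1.681]
wrist_force: [2.5, 0.8, -0.4]
width: 0.0136
time: 24.7
tool_pos: [0.5095, -0.2354, 0.0712]
ee_rot: [-1.574, 0.001, 1.681]
wrist_force: [5.2, 0.3, 0.1]
width: 0.0137
[ 0.50947288 -0.2353706   0.07125889] 0.11036246387647441 [4.52659441 1.30439221 0.38454816]
(np.float64(0.6472384144149615), np.float64(-0.22010442926222237), np.float64(0.1696415223182978))
```

View pics/s10o.png

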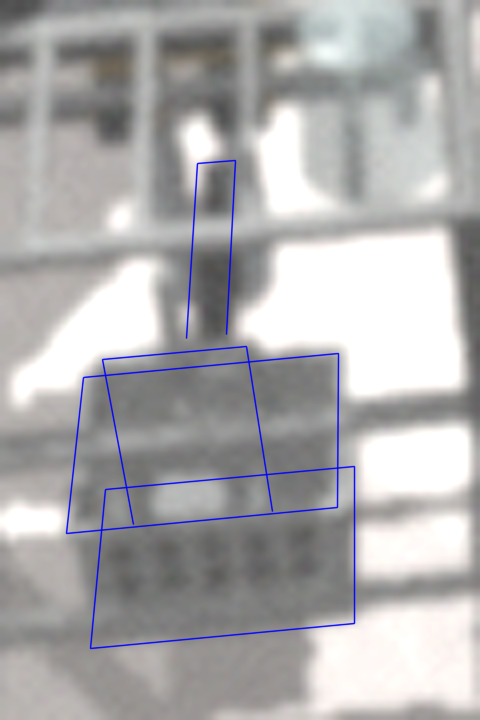

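View pics/s10.png

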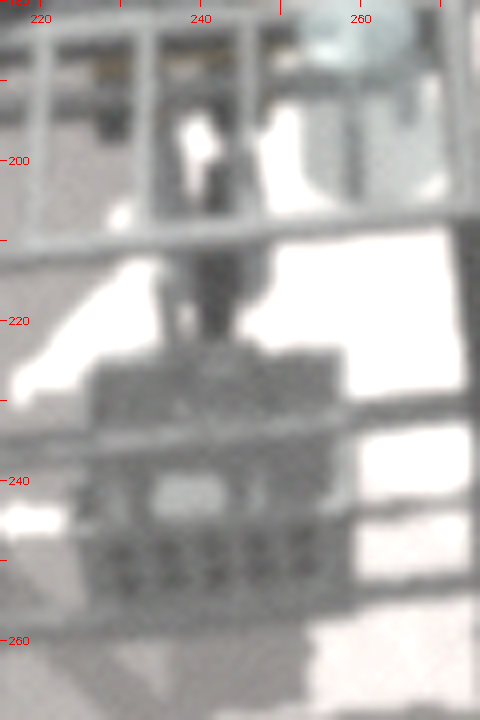

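```bash
python3 -m handwheel '[{"delta_pos":[0,1,-2],"yaw":0},{"delta_pos":[0,3,-3],"yaw":0},{"delta_pos":[0,4,-3],"yaw":0},{"delta_pos":[0,4,-3],"yaw":0}]'
python3 -m handwheel '[{"delta_pos":[0,1,0],"yaw":0},{"delta_pos":[0,3,0],"yaw":0},{"delta_pos":[0,3,0],"yaw":0},{"delta_pos":[0,3,0],"yaw":0}]'
```

```text
time: 25.2
tool_pos: [0.5107, -0.2349, 0.0662]
ee_rot: [-1.57, -0.0, 1.681]
wrist_force: [0.0, 0.6, -0.5]
width: 0.0135
time: 25.6
tool_pos: [0.5117, -0.235, 0.064]
ee_rot: [-1.572, 0.001, 1.681]
wrist_force: [1.8, -0.7, 2.3]
width: 0.0143
```

```bash
python3 -m handwheel '[{"delta_pos":[0,1,0],"yaw":0},{"delta_pos":[0,1,0],"yaw":0},{"delta_pos":[0,1,0],"yaw":0}]'
python3 -m handwheel '[{"delta_pos":[0,1,0],"yaw":0},{"delta_pos":[0,1,0],"yaw":0},{"delta_pos":[0,1,0],"yaw":0}]'
python3 - <<'E'
from snap import *
for n in("scene","top"): cv2.imwrite(f"pics/{n}11.png",robot.snapshot(n)["image"][:,:,::-1])
o=robot.get_obs();p=o['tool_pos']; print(p,o['wrist_force'])
b=basket(frame(.648,-.2195,.11),np.radians(6))
cv2.imwrite("pics/s11o.png",draw("pics/scene11.png",0,"scene",(215,180,275,270),8,[(b,(255,0,0)),(lines_rack(.648,-.2195,.11),(0,0,255))]))
crop("pics/scene11.png","pics/s11.png",215,180,275,270,8)
E
```

```text
time: 25.9
tool_pos: [0.5121, -0.235, 0.0631]
ee_rot: [-1.573, 0.001, 1.681]
wrist_force: [2.9, 1.5, 4.0]
width: 0.0137
time: 26.2
tool_pos: [0.5124, -0.235, 0.0623]
ee_rot: [-1.574, 0.001, 1.681]
wrist_force: [6.0, 1.9, 4.4]
width: 0.0134
[ 0.51246827 -0.23503596  0.06231633] [5.85389737 1.20142738 4.65939752]
```

View pics/s11o.png

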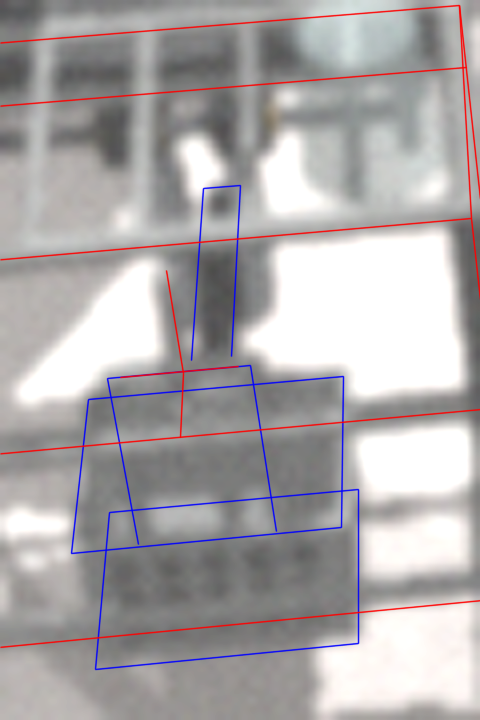

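View pics/s11.png

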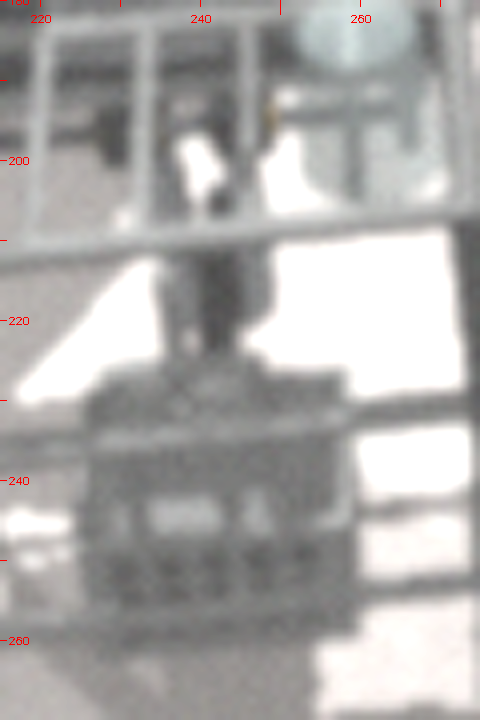

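```bash
python3 -m handwheel '[{"delta_pos":[0,0,-1],"yaw":0},{"delta_pos":[0,0,-2],"yaw":0},{"delta_pos":[0,0,-2],"yaw":0}]'
python3 -m handwheel '[{"delta_pos":[0,1,0],"yaw":0},{"delta_pos":[0,2,0],"yaw":0},{"delta_pos":[0,2,0],"yaw":0}]'
```

```text
time: 26.6
tool_pos: [0.5126, -0.2353, 0.0617]
ee_rot: [-1.569, 0.001, 1.681]
wrist_force: [1.4, -1.3, 5.3]
width: 0.0137
time: 26.9
tool_pos: [0.5129, -0.2361, 0.061]
ee_rot: [-1.57, 0.003, 1.681]
wrist_force: [0.8, -1.6, 9.1]
width: 0.0134
```

```bash
python3 -m handwheel '[{"delta_pos":[0,-1,0],"yaw":0},{"delta_pos":[0,-2,0],"yaw":0},{"delta_pos":[0,-2,0],"yaw":0}]'
python3 -m handwheel '[{"delta_pos":[0,0,0],"yaw":0},{"delta_pos":[0,0,0],"yaw":0},{"delta_pos":[0,0,0],"yaw":0},{"delta_pos":[0,0,0],"yaw":0},{"delta_pos":[0,0,0],"yaw":0},{"delta_pos":[0,0,0],"yaw":0},{"delta_pos":[0,0,0],"yaw":0},{"delta_pos":[0,0,0],"yaw":0}]' 0
python3 - <<'E'
from snap import *
for n in("scene","top"): cv2.imwrite(f"pics/{n}12.png",robot.snapshot(n)["image"][:,:,::-1])
b=basket(frame(.648,-.2195,.11),np.radians(6))
cv2.imwrite("pics/s12o.png",draw("pics/scene12.png",0,"scene",(205,170,285,270),7,[(b,(255,0,0))]))
crop("pics/scene12.png","pics/s12.png",205,170,285,270,7)
E
```

```text
time: 27.2
tool_pos: [0.5126, -0.2352, 0.0616]
ee_rot: [-1.57, 0.001, 1.681]
wrist_force: [1.6, -1.0, 5.0]
width: 0.0139
time: 28.0
tool_pos: [0.5131, -0.2346, 0.0615]
ee_rot: [-1.571, -0.0, 1.681]
wrist_force: [-0.1, -0.1, 0.0]
width: 0.0744
```

View pics/s12o.png

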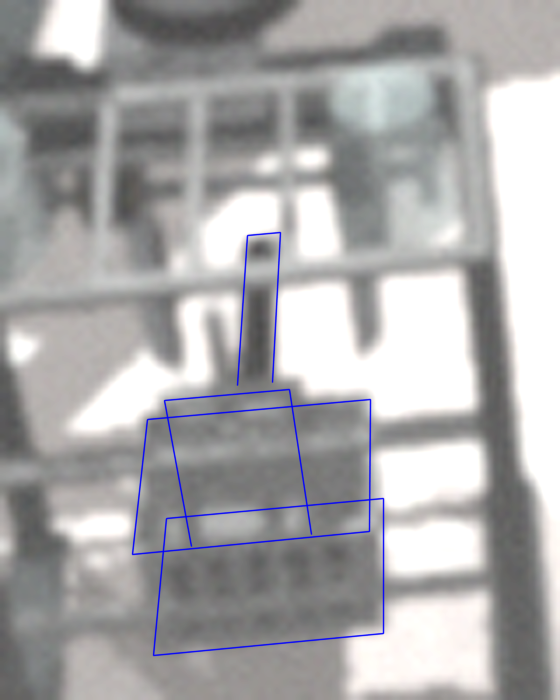

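View pics/s12.png

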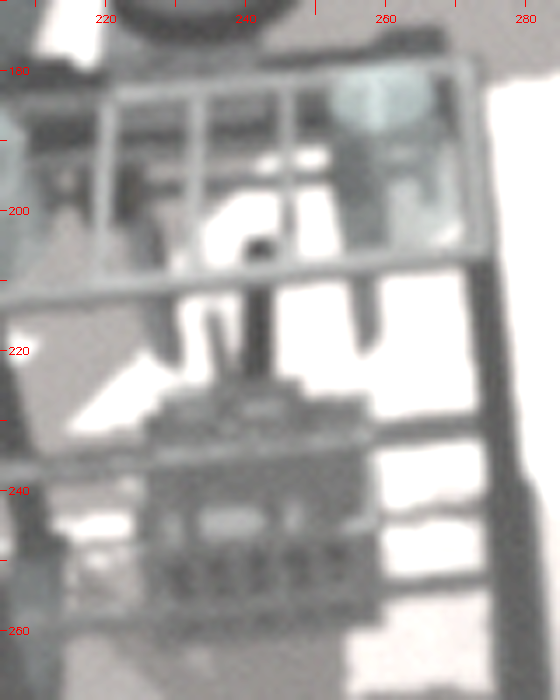

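```bash
python3 -m handwheel '[{"delta_pos":[0,0,0],"yaw":0},{"delta_pos":[0,0,0],"yaw":0},{"delta_pos":[0,0,0],"yaw":0},{"delta_pos":[0,0,3],"yaw":0},{"delta_pos":[0,0,8],"yaw":0},{"delta_pos":[0,0,18],"yaw":0},{"delta_pos":[0,0,33],"yaw":0},{"delta_pos":[0,0,52],"yaw":0},{"delta_pos":[0,0,72],"yaw":0},{"delta_pos":[0,0,90],"yaw":0},{"delta_pos":[0,0,100],"yaw":0},{"delta_pos":[0,0,100],"yaw":0}]'
python3 -m handwheel '[{"delta_pos":[0,-10,0],"yaw":0},{"delta_pos":[0,-30,0],"yaw":0},{"delta_pos":[0,-60,0],"yaw":0},{"delta_pos":[0,-95,0],"yaw":0},{"delta_pos":[0,-130,0],"yaw":0},{"delta_pos":[0,-160,0],"yaw":0},{"delta_pos":[0,-180,0],"yaw":0},{"delta_pos":[0,-190,0],"yaw":0},{"delta_pos":[0,-190,0],"yaw":0}]'
python3 - <<'E'
from snap import *
for n in("scene","top"): cv2.imwrite(f"pics/{n}13.png",robot.snapshot(n)["image"][:,:,::-1])
b=basket(frame(.648,-.2195,.11),np.radians(6))
cv2.imwrite("pics/s13o.png",draw("pics/scene13.png",0,"scene",(205,170,285,270),7,[(b,(255,0,0))]))
cv2.imwrite("pics/t13o.png",draw("pics/top13.png",0,"top",(340,140,420,230),7,[(b,(255,0,0))]))
crop("pics/scene13.png","pics/s13.png",205,170,285,270,7)
E
```

```text
time: 29.3
tool_pos: [0.4125, -0.2457, 0.0615]
ee_rot: [-1.571, 0.0, 1.679]
wrist_force: [0.9, -0.2, 0.3]
width: 0.0937
time: 30.2
tool_pos: [0.4148, -0.246, 0.2534]
ee_rot: [-1.574, 0.002, 1.682]
wrist_force: [0.2, -0.3, -0.8]
width: 0.0943
```

View pics/s13.png

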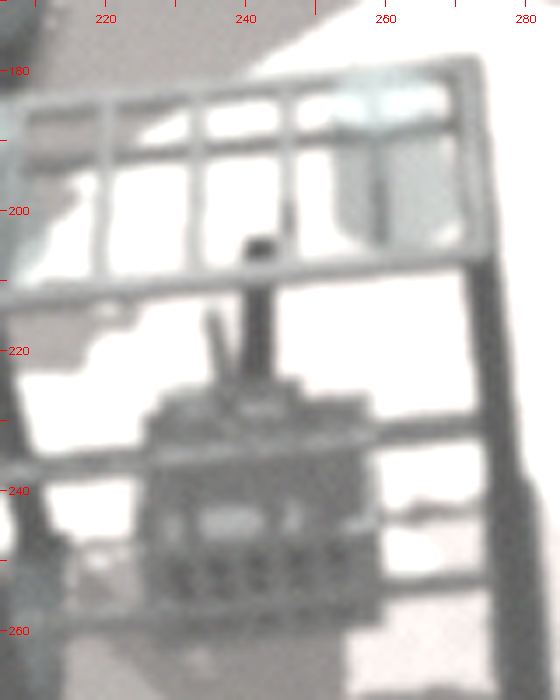

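View pics/scene13.png

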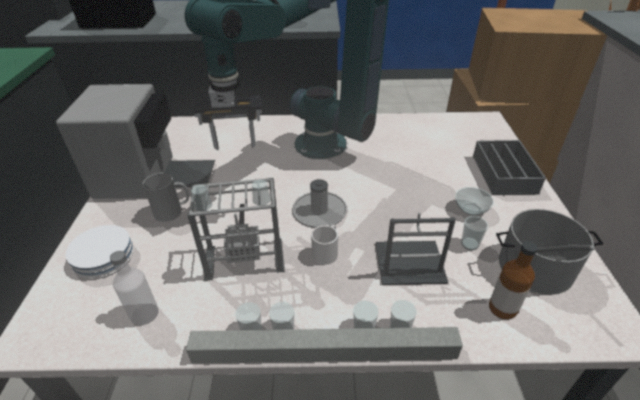

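View pics/t13o.png

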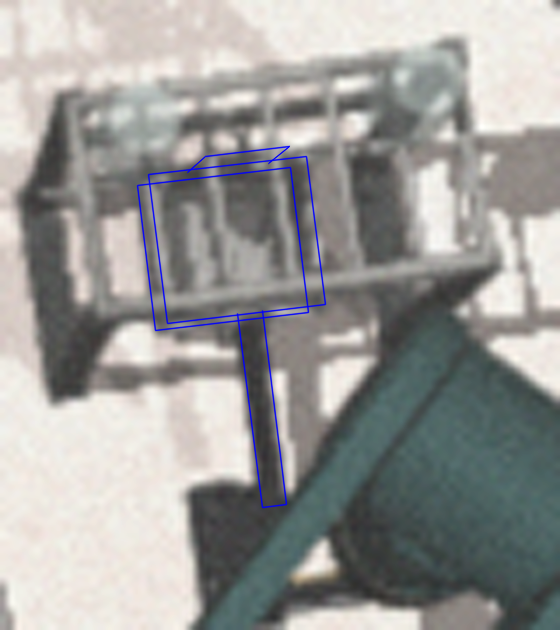

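```bash
python3 -m handwheel '[{"delta_pos":[0,0,0],"yaw":0},{"delta_pos":[0,0,0],"yaw":0},{"delta_pos":[0,0,0],"yaw":0},{"delta_pos":[0,0,0],"yaw":0},{"delta_pos":[0,0,0],"yaw":0}]'
python3 - <<'E'
from bench import robot
import cv2,numpy as np
a=cv2.imread("pics/scene13.png").astype(int); b=robot.snapshot("scene")["image"][:,:,::-1].astype(int)
print("diff rack region",np.abs(a-b)[200:280,180:300].mean(), "ref bg",np.abs(a-b)[200:280,380:450].mean())
print(robot.close_job())
E
```

```text
time: 30.8
tool_pos: [0.4136, -0.2456, 0.2513]
ee_rot: [-1.571, -0.0, 1.681]
wrist_force: [-0.2, -0.5, -1.2]
width: 0.094
diff rack region 1.8081597222222223 ref bg 1.805297619047619
the job is handed in; nothing more can be done
None
```

I stood the canister upright near the middle of the round tray, then hung the draining basket by its loop on the rack's hook, handle pointing out. I let go of both and handed the job in at about 31 s of the 67 s allowed.

**Basket:** The last pictures show the hook's tip standing up through the loop, with the crossbar lying behind it. The basket matches the expected hung pose to about a pixel. A repeat picture about half a second later showed no motion: the rack area differed by no more than camera noise.

**Canister and the rest:** The canister stands upright on the tray. I compared the other items with the first pictures by eye only, and the shot glasses, mug, tumbler, jug and bowl look unmoved.

**Forces:** The highest wrist force I read was about 10 N, when I pressed the canister onto the tray. While I lowered the basket, the crossbar slid down the inside of the hook's upright at about 6 N. I eased it forward, and it settled with up to 9 N before I released it.

**Disagreement:** My first camera estimate put the rack about 3 mm too far right. I corrected this before inserting the basket. No final check failed.

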